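# Store toppled bottles under the flush hatch

## Robot

A 7-joint arm with a two-finger parallel gripper is mounted at the origin on a cart in front of the work surface, level with it; the furniture and walls round the work are solid. World frame = base frame: x ahead of the robot, y to its left, z up, the work surface at z = 0. Lengths are in m, angles in rad, forces in N, time in s.
With the tool pointing down it reaches from about 0.4 to 0.875 m from the base axis. Payload 19.3 kg.
Tool frame: the origin (TCP) lies midway between the tips of the shut fingers; the grasp point (between the pads) lies bot.pinch_z behind it (bot.pinch_z is the distance from the TCP to the grasp point, in m); z points along the fingers, y is the line along which they close (so a half turn about z gives the same grasp; the last joint's range is limited). The gripper opens to 85 mm and grips with 20 to 120 N. Pads are 22 mm wide; open, the fingers measure 114 mm over their backs; the gripper's body (76 mm by 85 mm) begins 54 mm behind the grasp point. The pads swing forward as they close: fully open they stand 13 mm farther back than shut.
Start: joints at [-1.332, 0.521, -0.036, 1.599, 0.021, 1.021, -0.113], TCP at [0.19, 0.595, 0.231] pointing down, gripper open.
Joint ranges: [-2.91, 2.91], [-0.3, 2.13], [-1.5, 1.42], [0.17, 2.43], [-1.26, 4.41], [0.16, 1.93], [-2.52, 2.52]. Speed limits (rad/s): [1.89, 1.89, 2.39, 2.39, 3.01, 3.01, 3.01].

## Interface

Orientations are given as [roll, pitch, yaw] about the fixed x, y, z axes, in that order (R = Rz(yaw) Ry(pitch) Rx(roll)).
In Python, from workcell import readout, grab_frame, camera_info, workorder, bot gives the robot as it stands. The module is installed in compiled form; this text tells all that it offers.
- The arm moves only by the tool drive_tool, never from a script. Its argument "targets" is a list of rows, each an object of numbers: "dx", "dy", "dz": the shift along the tool's x, y, z as a fraction of full scale; "yaw": the turn about the tool's z as a fraction of full scale; "fingers": the closure, from 0 (fully open) to 1 (shut). In form: [{"dx": .., "dy": .., "dz": .., "yaw": .., "fingers": ..}, ...]. A call has 1 to 20 rows; each row shifts and turns the commanded pose from where the row before left it, along the tool's axes as they then stand; what a row does not reach is not made up. Full scale, the value 1, is 0.1 m for a shift and 90 degrees for a turn. A row lasts 1/10 s, in which the tool goes at most 50 mm and 8.59 degrees, less where a joint would pass 70% of its speed; a pose out of reach is approached as far as the arm can. A call with a number of a shift or a turn outside -1 to 1 is refused whole. A call with a gripper value outside its range is refused whole. The fingers move at their own pace and stop on an object; "squeeze" is the grip in N (left out, the last holds). Time passes only in rows, so rows that do not move let the fingers close. It gives the time, the measured TCP pose, the force, the opening and the grip force at its end, in the units of the state.
- readout.observe(): the state, without advancing time (a new reading comes with each control period).
- grab_frame(name): name is "scene" or "side" or "wrist"; returns the picture (480x640x3 uint8, blue, green, red); there is no depth.
- camera_info(name): a dict with "fx", "fy", "cx", "cy" (pixels), "T" (4x4, takes a point from camera to world coordinates); the wrist camera has in their place "hand_eye" (4x4, takes a point from camera to tool coordinates, whose origin is the TCP and whose axes are the flange's). Camera axes: x right, y up, looking along -z (the intrinsics and any distortion apply to the point x, -y, -z); pixel columns grow to the right and rows downward; lengths in m; the calibration is good to about 2 mm. The wrist camera is an equidistant fisheye: a pixel r from the principal point sees the ray r / f radians off the axis. A picture is of the moment at which its call begins: read the wrist's pose just before it. camera_info takes no time and is no camera call.
- workorder.job_done(): hands the job in; it is judged then, once.
The state is a dict: "clock": time; "qpos": joint angles; "qd": joint speeds; "joint_efforts": joint torques, N m; "position": TCP position; "tool_rot": TCP orientation; "force": force on the tool from outside, world axes, zero at the start; "moment": the same for the moment, N m; "grip_width": finger opening in m; "finger_force": force on a finger pad.
Only numpy, scipy, OpenCV 4.12 (cv2) and the standard library are available. Lean on these libraries where they do the work, as an engineer would, in place of code of your own. Each camera call takes 0.05 s, during which the arm holds its last target. There are 200 camera calls.

## Task

Put the toppled white square bottles (two or three) away in the storage well: flip up the recessed ring pull of its flush hatch while the hatch is still shut, lift the hatch by it until it stands open, and stand every bottle upright in the well, each in a cell of its own. Then shut the hatch flush without slamming it and fold the ring pull down flat into its recess; leave the other things on the bench where they are.

Things in the scene. Friction and masses are not known exactly. Their poses are not given: they have to be found in the camera images.
- well: the storage well: a fixed white box standing on the bench, 210 (its x) x 290 (its y) x 135 mm high, with a 150 x 230 mm opening in the middle of its top and an inner floor 5 mm above the bench that carries three cells side by side. Origin: centre of its underside; x points to the hinged side (away from the robot, give or take 0.25 rad), z up
- hatch (a joint): angle of the metal hatch (146 x 226 x 12 mm, 0.3 kg) that closes the well's opening flush: 0 = shut, 1.65 = end stop, just past upright. It turns about the well's y axis at the far edge of the opening: the robot-side edge rises, and the outer face then looks away from the robot. Stiff damped hinge (0.35 N m friction): the hatch stays where it is left
- ring (a joint): angle of the D-shaped steel ring pull against the hatch: 0 = folded flat in its recess, 1.57 = square to the hatch, 1.65 = end stop. Slightly stiff (0.04 N m): it stays where it is left. Its axis is parallel to the well's y axis and lies 20 mm from the hatch's robot-side edge; the folded ring points from there to the hinge
- hatch_hinge (a point): point on the hatch's hinge axis, in the middle of the far edge of the opening, at the height of the box's top; at x = 75, y = 0, z = 135 mm in the well's frame
- ring_pivot (a point): middle of the ring pull's own axis, on the hatch: 128 mm from the hinge axis and 5.5 mm below the hatch's outer face; moves with the hatch
- ring_bar (a point): middle of the ring pull's free cross bar (round, 9 mm thick, 56 mm long, parallel to the hinge axis), 50 mm from the ring's axis. Folded, its top is 1 mm below the hatch's face, in a recess 15 mm deep, 80 mm wide, free for 34 mm on the hinge side of the bar and 45 mm (47 mm wide) inside the ring: pinch it from above with fingers closing along the well's x and swing it up about the ring's axis
- cell_0 (a point): centre of the floor of the well's left cell (seen from the robot): 74 x 74 mm between thin upright partitions 60 mm high; in the well's frame x = -8, y = 77, z = 5 mm; the partitions' tops lie 70 mm below the box's top
- cell_1 (a point): centre of the floor of the well's middle cell (seen from the robot): 74 x 74 mm between thin upright partitions 60 mm high; in the well's frame x = -8, y = 0, z = 5 mm; the partitions' tops lie 70 mm below the box's top
- cell_2 (a point): centre of the floor of the well's right cell (seen from the robot): 74 x 74 mm between thin upright partitions 60 mm high; in the well's frame x = -8, y = -77, z = 5 mm; the partitions' tops lie 70 mm below the box's top
- bottle_a: a white reagent bottle, 50 x 50 mm square, 68 mm to the shoulder, with a round grey cap 34 mm across from 74 to 100 mm up; about 0.15 kg, 100 mm tall; at the start lying on one side. Origin: its middle, 50 mm above its underside; z points out of the cap. May be absent
- bottle_a_cap (a point): centre of the top of bottle_a's cap, 50 mm from its origin along its z
- bottle_b: a white reagent bottle, 50 x 50 mm square, 68 mm to the shoulder, with a round grey cap 34 mm across from 74 to 100 mm up; about 0.15 kg, 100 mm tall; at the start lying on one side. Origin: its middle, 50 mm above its underside; z points out of the cap. May be absent
- bottle_b_cap (a point): centre of the top of bottle_b's cap, 50 mm from its origin along its z
- bottle_c: a white reagent bottle, 50 x 50 mm square, 68 mm to the shoulder, with a round grey cap 34 mm across from 74 to 100 mm up; about 0.15 kg, 100 mm tall; at the start lying on one side. Origin: its middle, 50 mm above its underside; z points out of the cap. May be absent
- bottle_c_cap (a point): centre of the top of bottle_c's cap, 50 mm from its origin along its z
- tally_counter: bystander: round grey tally counter, 53 mm across, 18 mm high, loose; origin at its underside
- sticky_pad: bystander: yellow pad of sticky notes, 78 x 78 x 12 mm, loose; origin at its underside
- marker_black: bystander: black marker pen, 142 mm long, 16 mm thick, lying loose; origin at its underside
Things that resemble listed ones, but are neither listed nor needed, are in the scene too. Leave any black look-alike of the bottle_a alone.

How it is judged:
By the outcome, as a careful person would: the job done as asked, in the order asked, and still so for the second after the job is handed in, with the robot touching nothing.
Of bottle_a, bottle_b, bottle_c only 2 to 3 are there at a start; the rules pass over those that are not, and their reading is None.
At some moment in a run one of bottle_a, bottle_b, bottle_c may be knocked a few centimetres aside while the robot is not near it.
Once in a run the grip may slacken for a moment while it holds something.
It also fails if it takes over 210 s, if anything falls off the work surface, if the arm or the gripper's body presses on something with over 40 N, if the wrist force passes 120 N, or if a joint passes its speed limit or range.

## Working session

There is one attempt and no reset: what is moved stays moved. The work goes in short steps, Python scripts to look and compute and a tool call to move; the robot and the scene stay as the last step left them, time stands still between calls to the robot, and variables do not carry over. Pictures are saved under pics/ and viewed, at most 14 in all, crops included, and the job is handed in when it is done.

Besides the shell and the picture viewer there is one more tool, called after ">>>" by a JSON object that holds its "name" and its "arguments". drive_tool: Moves the arm, as the interface text tells. Shift numbers are shares of 0.1 m and turn numbers shares of 90 degrees, none past 1 either way. Its arguments: {"type":"object","properties":{"targets":{"type":"array","items":{"type":"object","properties":{"dx":{"type":"number","minimum":-1,"maximum":1},"dy":{"type":"number","minimum":-1,"maximum":1},"dz":{"type":"number","minimum":-1,"maximum":1},"yaw":{"type":"number","minimum":-1,"maximum":1},"fingers":{"type":"number"}}}},"squeeze":{"type":"number"}},"required":["targets"]}

```bash
mkdir -p pics; cat > h.py <<'E'
import numpy as np, cv2
from scipy.spatial.transform import Rotation as R
from workcell import readout, grab_frame, camera_info, workorder, bot
def pix2ray(name,u,v,st=None):
    c=camera_info(name); x=(u-c['cx'])/c['fx']; y=(v-c['cy'])/c['fy']
    if name=='wrist':
        r=np.hypot(x,y); s=np.sin(r)/r if r>1e-9 else 1
        d=np.array([x*s,-y*s,-np.cos(r)]); st=st or readout.observe()
        T=np.eye(4); T[:3,:3]=R.from_euler('xyz',st['tool_rot']).as_matrix(); T[:3,3]=st['position']; T=T@np.array(c['hand_eye'])
    else:
        if 'dist' in c: x,y=cv2.undistortPoints(np.array([[[u,v]]],float),np.array([[c['fx'],0,c['cx']],[0,c['fy'],c['cy']],[0,0,1]]),np.array(c['dist']))[0,0]
        d=np.array([x,-y,-1]); T=np.array(c['T'])
    return T[:3,3],T[:3,:3]@d
def atz(name,u,v,z,st=None):
    o,d=pix2ray(name,u,v,st); return o+d*(z-o[2])/d[2]
def proj(name,p,st=None):
    c=camera_info(name)
    if name=='wrist':
        st=st or readout.observe(); T=np.eye(4); T[:3,:3]=R.from_euler('xyz',st['tool_rot']).as_matrix(); T[:3,3]=st['position']; T=T@np.array(c['hand_eye'])
    else: T=np.array(c['T'])
    q=T[:3,:3].T@(np.array(p)-T[:3,3]); x,y,z=q[0],-q[1],-q[2]
    if name=='wrist':
        r=np.hypot(x,y); th=np.arctan2(r,z); k=th/max(r,1e-9); return c['cx']+c['fx']*x*k,c['cy']+c['fy']*y*k
    return c['cx']+c['fx']*x/z,c['cy']+c['fy']*y/z
def snap(name,fn,crop=None,k=1):
    im=grab_frame(name); cv2.imwrite('pics/raw_'+fn,im)
    if crop: x0,y0,x1,y1=crop; im=cv2.resize(im[y0:y1,x0:x1],None,fx=k,fy=k,interpolation=cv2.INTER_CUBIC)
    cv2.imwrite('pics/'+fn,im)
E
python3 - <<'E'
from h import *
print(readout.observe(),bot.pinch_z,[a for a in dir(bot) if a[0]!='_'])
for n in ['scene','side','wrist']: print(n,camera_info(n)); snap(n,n+'0.png')
E
```

```text
{'clock': 0.0, 'qpos': array([-1.33221725,  0.52201009, -0.03633297,  1.59999058,  0.02120571,
        1.02110185, -0.11278536]), 'qd': array([-0.00154079, -0.00140364, -0.00140474, -0.00013015,  0.00040525,
       -0.00087618, -0.00075998]), 'joint_efforts': array([-1.45026865e-03, -9.27120996e+01,  1.97910190e+00, -3.69955659e+01,
        1.77356147e-02,  8.07103846e-03,  6.23638766e-05]), 'position': array([0.18986731, 0.59511444, 0.23073435]), 'tool_rot': array([-3.14047099e+00,  8.22225535e-05,  2.83282579e+00]), 'force': array([-0.23793789,  0.27947982,  0.13447498]), 'moment': array([-0.03119866, -0.03586031, -0.05461626]), 'finger_force': 0.0, 'grip_width': 0.08554779266344018} 0.0187 ['IKError', 'pinch_z']
scene {'fx': 479.7629817279444, 'fy': 479.7629817279444, 'cx': 309.75592902332676, 'cy': 236.56981363900556, 'T': array([[ 0.70738112, -0.59639655,  0.379372  ,  0.91464399],
       [ 0.70682193,  0.59976384, -0.37508147, -0.43729188],
       [-0.00383631,  0.53347399,  0.84580777,  0.97788701],
       [ 0.        ,  0.        ,  0.        ,  1.        ]])}
side {'fx': 515.6121378181837, 'fy': 515.6121378181837, 'cx': 311.9057952109777, 'cy': 243.3427938849071, 'T': array([[-0.64565689,  0.66634076, -0.37298415,  0.0385992 ],
       [-0.7636183 , -0.56580947,  0.31104137,  0.36475556],
       [-0.00377842,  0.48564353,  0.87414878,  1.26548331],
       [ 0.        ,  0.        ,  0.        ,  1.        ]])}
wrist {'fx': 371.64829954431775, 'fy': 371.64829954431775, 'cx': 313.3760413526069, 'cy': 231.7219150804799, 'hand_eye': array([[-3.47804769e-04,  9.62370402e-01,  2.71740847e-01,
         6.97478036e-02],
       [ 9.99999891e-01,  4.18943505e-04, -2.03775393e-04,
        -7.37352003e-04],
       [-3.09951470e-04,  2.71740747e-01, -9.62370443e-01,
        -1.42799387e-01],
       [ 0.00000000e+00,  0.00000000e+00,  0.00000000e+00,
         1.00000000e+00]])}
```

View pics/scene0.png

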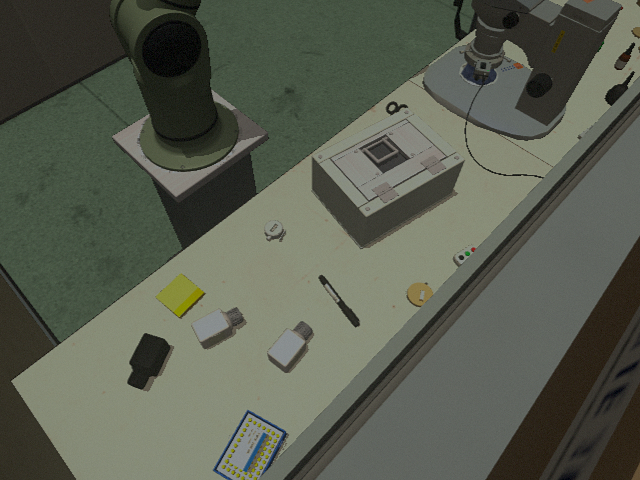

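View pics/side0.png

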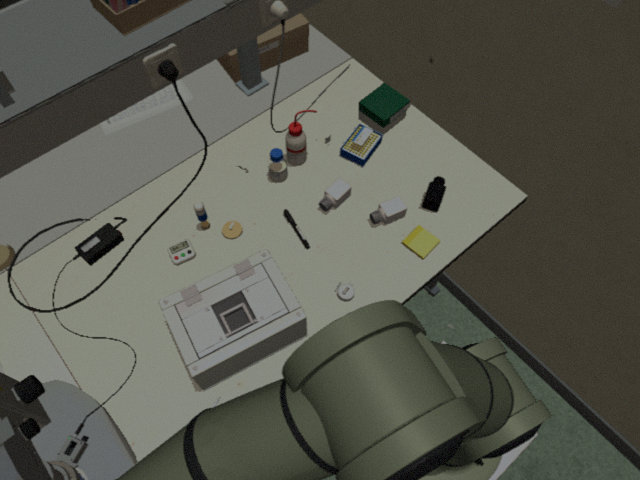

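```bash
python3 - <<'E'
from h import *
print(proj('scene',[0,0,0]),proj('scene',[.19,.595,.23]),proj('side',[.19,.595,.23]))
im=cv2.imread('pics/raw_scene0.png'); s=cv2.imread('pics/raw_side0.png')
a=cv2.resize(im[95:255,300:480],None,fx=4.4,fy=4.4,interpolation=cv2.INTER_CUBIC)[:600,:790]; cv2.imwrite('pics/well1.png',a)
a=cv2.resize(im[260:400,120:320],None,fx=4,fy=4,interpolation=cv2.INTER_CUBIC); cv2.imwrite('pics/bot1.png',a)
for n,pts in {'scene':[(312,157),(407,111),(464,153),(361,213)],'bottles':[]}.items():
    for p in pts: print(p,atz('scene',*p,.135))
for p in [(195,327),(209,347),(229,311),(240,325),(290,347),(305,327),(460,255),(445,20)]: print(p,atz('scene',*p,.025))
E
```

```text
(np.float64(189.94633215775107), np.float64(133.99787211699527)) (np.float64(391.2496659308814), np.float64(-5.161670988436924)) (np.float64(155.68518153742087), np.float64(551.6980626020991))
(312, 157) [0.38602035 0.09454018 0.135     ]
(407, 111) [0.44716746 0.36788225 0.135     ]
(464, 153) [0.62869335 0.35270751 0.135     ]
(361, 213) [0.57223462 0.05614438 0.135     ]
(195, 327) [ 0.47505225 -0.34359447  0.025     ]
(209, 347) [ 0.53000783 -0.35006765  0.025     ]
(229, 311) [ 0.49780742 -0.26984658  0.025     ]
(240, 325) [ 0.53867726 -0.27393325  0.025     ]
(290, 347) [ 0.64777623 -0.23270773  0.025     ]
(305, 327) [ 0.63877395 -0.18049756  0.025     ]
(460, 255) [0.76642726 0.19253646 0.025     ]
(445, 20) [0.20842635 0.89135581 0.025     ]
```

View pics/well1.png

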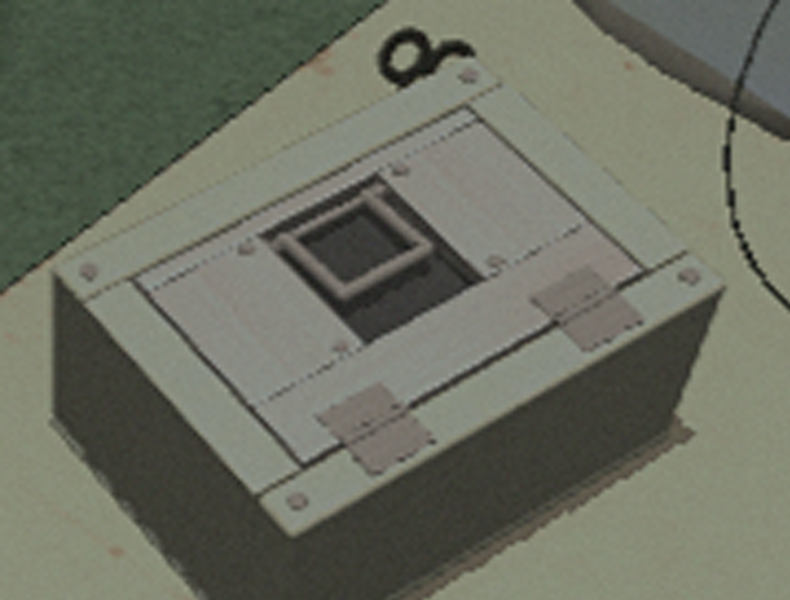

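View pics/bot1.png

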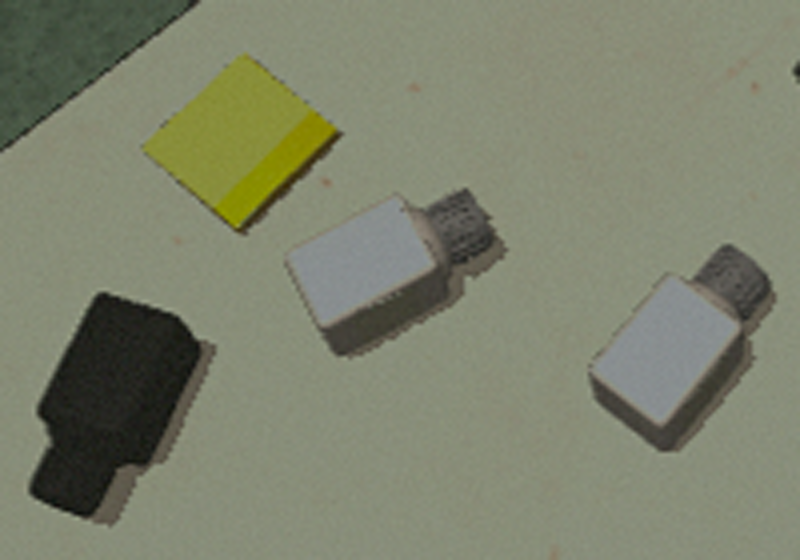

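```bash
cat > fit.py <<'E'
from h import *
from scipy.optimize import least_squares
k=lambda p:(300+(p[0]+.5)/4.4-.5,95+(p[1]+.5)/4.4-.5)
obs=[((-105,-145,135),(52,270)),((-105,145,135),(486,60)),((105,145,135),(724,290)),((105,-145,135),(293,536)),
((-75,-115,135),(136,281)),((-75,115,135),(475,107)),((75,115,135),(645,270)),((75,-115,135),(305,466)),((-3,0,130),(388,271))]
def W(x,p): c,s=np.cos(x[2]),np.sin(x[2]); p=np.array(p)/1000; return np.array([x[0]+c*p[0]-s*p[1],x[1]+s*p[0]+c*p[1],p[2]])
f=lambda x:np.concatenate([np.array(proj('scene',W(x,p)))-k(q) for p,q in obs])
r=least_squares(f,[.5,.2,.1],loss='soft_l1'); print(r.x,r.fun.reshape(-1,2).round(1).tolist())
x=r.x
for n,p in dict(bar=(-3,0,129.5),piv=(-53,0,129.5),hinge=(75,0,135)).items(): print(n,W(x,p))
# bottles, crop scale4 off (120,260); top face corners z=.05
b=lambda p:atz('scene',120+(p[0]+.5)/4-.5,260+(p[1]+.5)/4-.5,.05)
for name,ps in dict(A=[(287,262),(400,195),(443,262),(325,325)],B=[(591,370),(670,275),(741,322),(662,425)]).items():
    P=np.array([b(p) for p in ps])[:,:2]; base=(P[0]+P[3])/2; sh=(P[1]+P[2])/2; d=sh-base
    print(name,P.round(3).tolist(),'len',np.linalg.norm(d),np.linalg.norm(P[0]-P[3]),'yaw',np.arctan2(d[1],d[0]),'base',base,'cap87',base+d/np.linalg.norm(d)*.087)
E
python3 fit.py
```

```text
[ 0.51345228  0.21939005 -0.20630662] [[0.4, -1.2], [-1.4, -1.6], [2.8, -0.6], [-0.2, 0.5], [-0.8, -0.9], [-0.6, -0.4], [2.1, 1.2], [-0.2, 0.7], [0.1, 1.8]]
bar [0.5105159  0.22000459 0.1295    ]
piv [0.46157619 0.2302469  0.1295    ]
hinge [0.58686184 0.20402658 0.135     ]
A [[0.478, -0.349], [0.49, -0.284], [0.535, -0.292], [0.518, -0.356]] len 0.06561679655147963 0.041044568098964916 yaw 1.3520574905793121 base [ 0.49828754 -0.35235461] cap87 [ 0.51716642 -0.26742765]
B [[0.631, -0.277], [0.622, -0.215], [0.666, -0.207], [0.676, -0.271]] len 0.06369927979703995 0.04539140133803053 yaw 1.7136733816053442 base [ 0.65304129 -0.274111  ] cap87 [ 0.64065323 -0.18799749]
```

>>> {"name": "drive_tool", "arguments": {"targets": [{"dx": -0.21,"dy": -0.13,"fingers": 0.5},{"dx": -0.21,"dy": -0.13},{"dx": -0.21,"dy": -0.13},{"dx": -0.21,"dy": -0.13},{"dx": -0.21,"dy": -0.13},{"dx": -0.21,"dy": -0.13},{"dx": -0.21,"dy": -0.13},{"dx": -0.21,"dy": -0.13},{"dx": -0.21,"dy": -0.13},{"dx": -0.21,"dy": -0.13},{"dx": -0.21,"dy": -0.13},{"dx": -0.21,"dy": -0.13},{"dx": -0.21,"dy": -0.13},{"dx": -0.21,"dy": -0.13},{"dx": -0.21,"dy": -0.13},{"dx": -0.21,"dy": -0.13},{"dx": -0.21,"dy": -0.13},{"dx": -0.21,"dy": -0.13},{"dx": -0.21,"dy": -0.13},{"dx": -0.21,"dy": -0.13}]}}

```text
invalid input
```

>>> {"name": "drive_tool", "arguments": {"targets": [{"yaw": 0.0935,"fingers": 0.7},{"yaw": 0.0935},{"yaw": 0.0935},{"yaw": 0.0935},{"yaw": 0.0935},{"yaw": 0.0935},{"yaw": 0.0935},{"yaw": 0.0935},{"yaw": 0.0935},{"yaw": 0.0935},{"yaw": 0}]}}

```text
invalid input
```

```bash
python3 - <<'E'
from h import *
st=readout.observe(); print(st['clock'],st['position'],st['tool_rot'],st['grip_width'],st['qpos'])
snap('wrist','w1.png')
exec(open('fit.py').read().split("f=lambda")[0])
x=[.51345,.21939,-.2063]
for n,p in dict(bar=(-3,0,129.5),b1=(-3,28,129.5),b2=(-3,-28,129.5),c0=(-75,-115,135),c1=(-75,115,135),c2=(75,115,135),c3=(75,-115,135)).items(): print(n,np.round(proj('wrist',W(x,p),st),1))
E
```

```text
0.15 [0.18987912 0.59520246 0.23088044] [-3.14075367e+00  3.66530157e-05  2.83280530e+00] 0.08560057643486738 [-1.33221572  0.52185715 -0.03633725  1.59984865  0.02118291  1.02111062
 -0.11279351]
bar [129.6 518.7]
b1 [146.4 521.8]
b2 [113.6 515.3]
c0 [ 44.8 477.4]
c1 [185.5 505.5]
c2 [218.9 556.1]
c3 [ 90.1 532.3]
```

View pics/w1.png

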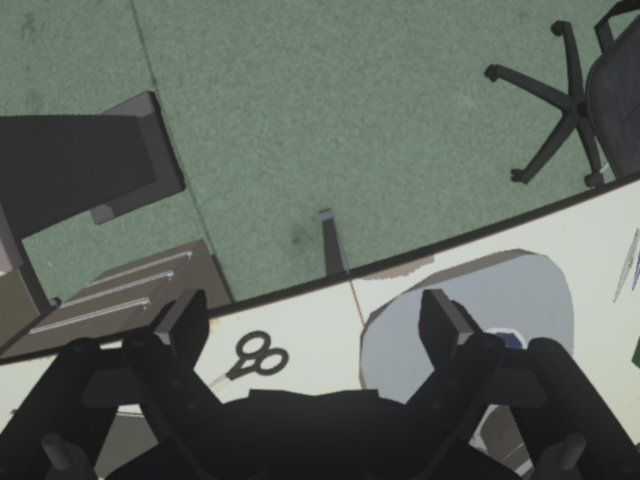

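>>> {"name": "drive_tool", "arguments": {"squeeze": 40, "targets": [{"dx": -0.21,"dy": -0.13,"dz": 0,"yaw": 0,"fingers": 0.5},{"dx": -0.21,"dy": -0.13,"dz": 0,"yaw": 0,"fingers": 0.5},{"dx": -0.21,"dy": -0.13,"dz": 0,"yaw": 0,"fingers": 0.5},{"dx": -0.21,"dy": -0.13,"dz": 0,"yaw": 0,"fingers": 0.5},{"dx": -0.21,"dy": -0.13,"dz": 0,"yaw": 0,"fingers": 0.5},{"dx": -0.21,"dy": -0.13,"dz": 0,"yaw": 0,"fingers": 0.5},{"dx": -0.21,"dy": -0.13,"dz": 0,"yaw": 0,"fingers": 0.5},{"dx": -0.21,"dy": -0.13,"dz": 0,"yaw": 0,"fingers": 0.5},{"dx": -0.21,"dy": -0.13,"dz": 0,"yaw": 0,"fingers": 0.5},{"dx": -0.21,"dy": -0.13,"dz": 0,"yaw": 0,"fingers": 0.5},{"dx": -0.21,"dy": -0.13,"dz": 0,"yaw": 0,"fingers": 0.5},{"dx": -0.21,"dy": -0.13,"dz": 0,"yaw": 0,"fingers": 0.5},{"dx": -0.21,"dy": -0.13,"dz": 0,"yaw": 0,"fingers": 0.5},{"dx": -0.21,"dy": -0.13,"dz": 0,"yaw": 0,"fingers": 0.5},{"dx": -0.21,"dy": -0.13,"dz": 0,"yaw": 0,"fingers": 0.5},{"dx": -0.21,"dy": -0.13,"dz": 0,"yaw": 0,"fingers": 0.5},{"dx": -0.21,"dy": -0.13,"dz": 0,"yaw": 0,"fingers": 0.5},{"dx": -0.21,"dy": -0.13,"dz": 0,"yaw": 0,"fingers": 0.5},{"dx": -0.21,"dy": -0.13,"dz": 0,"yaw": 0,"fingers": 0.5},{"dx": -0.21,"dy": -0.13,"dz": 0,"yaw": 0,"fingers": 0.5}]}}

```text
clock: 2.2
position: [0.5116, 0.2192, 0.2312]
tool_rot: [-3.141, -0.0, 2.833]
force: [-0.0, -0.3, 0.2]
grip_width: 0.0426
finger_force: 0.0
```

>>> {"name": "drive_tool", "arguments": {"targets": [{"dx": 0,"dy": 0,"dz": 0,"yaw": 0.0935,"fingers": 0.7},{"dx": 0,"dy": 0,"dz": 0,"yaw": 0.0935,"fingers": 0.7},{"dx": 0,"dy": 0,"dz": 0,"yaw": 0.0935,"fingers": 0.7},{"dx": 0,"dy": 0,"dz": 0,"yaw": 0.0935,"fingers": 0.7},{"dx": 0,"dy": 0,"dz": 0,"yaw": 0.0935,"fingers": 0.7},{"dx": 0,"dy": 0,"dz": 0,"yaw": 0.0935,"fingers": 0.7},{"dx": 0,"dy": 0,"dz": 0,"yaw": 0.0935,"fingers": 0.7},{"dx": 0,"dy": 0,"dz": 0,"yaw": 0.0935,"fingers": 0.7},{"dx": 0,"dy": 0,"dz": 0,"yaw": 0.0935,"fingers": 0.7},{"dx": 0,"dy": 0,"dz": 0,"yaw": 0.0935,"fingers": 0.7},{"dx": 0,"dy": 0,"dz": 0,"yaw": 0,"fingers": 0.7}]}}

```text
clock: 3.3
position: [0.5109, 0.2202, 0.2312]
tool_rot: [-3.142, 0.0, 1.362]
force: [-0.4, -0.3, 0.2]
grip_width: 0.026
finger_force: 0.0
```

```bash
cat > look.py <<'E'
from h import *
exec(open('fit.py').read().split("f=lambda")[0])
import sys
st=readout.observe(); print(st['clock'],st['position'],st['tool_rot'],st['grip_width'],st['qpos'].round(2),st['force'].round(1))
if len(sys.argv)>1: snap('wrist',sys.argv[1])
x=[.51345,.21939,-.2063]
for n,p in dict(bar=(-3,0,129.5),b1=(-3,28,129.5),b2=(-3,-28,129.5),c0=(-75,-115,135),c1=(-75,115,135),c2=(75,115,135),c3=(75,-115,135)).items(): print(n,np.round(proj('wrist',W(x,p),st),1))
E
python3 look.py w2.png
```

```text
3.3 [0.51094782 0.22020595 0.23115413] [-3.14154483e+00  4.34095749e-04  1.36150600e+00] 0.02597518950093455 [-0.83  0.44  0.43  1.8  -0.22  0.95 -0.51] [-0.4 -0.3  0.2]
bar [314.2 231.1]
b1 [314.1 190.5]
b2 [314.3 269.2]
c0 [225.3 370.5]
c1 [202.9  63.4]
c2 [433.1  63.5]
c3 [410.9 369.4]
```

View pics/w2.png

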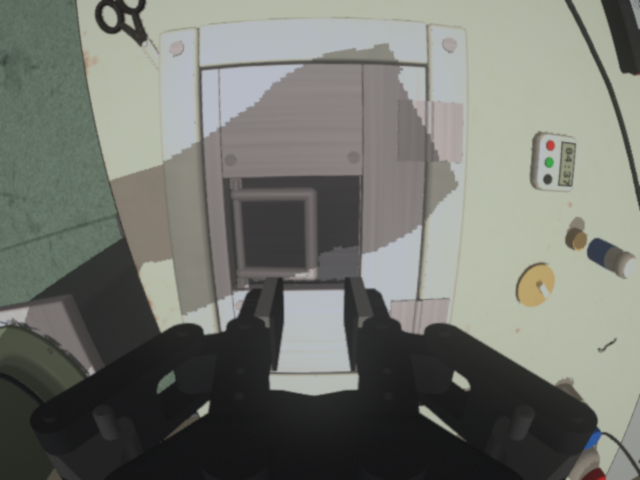

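>>> {"name": "drive_tool", "arguments": {"targets": [{"dx": 0,"dy": -0.025,"dz": 0.2,"yaw": 0,"fingers": 0.7},{"dx": 0,"dy": 0,"dz": 0.2,"yaw": 0,"fingers": 0.7},{"dx": 0,"dy": 0,"dz": 0.2,"yaw": 0,"fingers": 0.7},{"dx": 0,"dy": 0,"dz": 0.2,"yaw": 0,"fingers": 0.7},{"dx": 0,"dy": 0,"dz": 0.15,"yaw": 0,"fingers": 0.7},{"dx": 0,"dy": 0,"dz": 0.07,"yaw": 0,"fingers": 0.7},{"dx": 0,"dy": 0,"dz": 0.05,"yaw": 0,"fingers": 0.7},{"dx": 0,"dy": 0,"dz": 0,"yaw": 0,"fingers": 0.7}]}}

```text
clock: 4.15
position: [0.5086, 0.2205, 0.1242]
tool_rot: [-3.141, 0.0, 1.365]
force: [-0.0, 0.8, -0.6]
grip_width: 0.0255
finger_force: 0.0
```

>>> {"name": "drive_tool", "arguments": {"targets": [{"dx": 0,"dy": 0,"dz": 0,"yaw": 0,"fingers": 0.8},{"dx": 0,"dy": 0,"dz": 0,"yaw": 0,"fingers": 0.9},{"dx": 0,"dy": 0,"dz": 0,"yaw": 0,"fingers": 1},{"dx": 0,"dy": 0,"dz": 0,"yaw": 0,"fingers": 1},{"dx": 0,"dy": 0,"dz": 0,"yaw": 0,"fingers": 1}]}}

```text
clock: 4.65
position: [0.5092, 0.2207, 0.1247]
tool_rot: [3.14, -0.001, 1.364]
force: [5.1, -1.1, 1.9]
grip_width: 0.0071
finger_force: 39.3
```

```bash
python3 look.py w3.png | head -1
```

```text
4.65 [0.50920206 0.22066107 0.12465847] [ 3.14041713e+00 -6.15017845e-04  1.36408068e+00] 0.00714417107697633 [-0.77  0.58  0.36  1.89 -0.3   0.72 -0.44] [ 5.1 -1.1  1.9]
```

>>> {"name": "drive_tool", "arguments": {"targets": [{"dx": 0,"dy": -0.006,"dz": -0.078,"yaw": 0,"fingers": 1},{"dx": 0,"dy": -0.018,"dz": -0.076,"yaw": 0,"fingers": 1},{"dx": 0,"dy": -0.03,"dz": -0.073,"yaw": 0,"fingers": 1},{"dx": 0,"dy": -0.041,"dz": -0.067,"yaw": 0,"fingers": 1},{"dx": 0,"dy": -0.051,"dz": -0.06,"yaw": 0,"fingers": 1}]}}

```text
clock: 5.2
position: [0.4944, 0.2235, 0.1603]
tool_rot: [3.141, -0.0, 1.364]
force: [4.5, 0.4, -1.7]
grip_width: 0.0065
finger_force: 39.0
```

>>> {"name": "drive_tool", "arguments": {"targets": [{"dx": 0,"dy": -0.06,"dz": -0.051,"yaw": 0,"fingers": 1},{"dx": 0,"dy": -0.067,"dz": -0.041,"yaw": 0,"fingers": 1},{"dx": 0,"dy": -0.073,"dz": -0.03,"yaw": 0,"fingers": 1},{"dx": 0,"dy": -0.076,"dz": -0.018,"yaw": 0,"fingers": 1},{"dx": 0,"dy": -0.07,"dz": -0.006,"yaw": 0,"fingers": 1},{"dx": 0,"dy": 0,"dz": 0,"yaw": 0,"fingers": 1}]}}

```text
clock: 5.8
position: [0.4601, 0.2312, 0.1755]
tool_rot: [3.141, -0.001, 1.365]
force: [0.4, -2.9, 15.9]
grip_width: 0.0067
finger_force: 40.8
```

```bash
python3 look.py w4.png | head -1; python3 -c "
from h import *
snap('scene','s4.png',(300,60,480,220),4)
a=cv2.imread('pics/s4.png'); b=cv2.imread('pics/w4.png'); b=cv2.resize(b,None,fx=.6,fy=.6)
o=np.zeros((600,800,3),np.uint8); o[:480,:440]=cv2.resize(a,(440,391))[:391] if 0 else cv2.resize(a,(440,480)); o[:288,440:800]=b[:, :360] if 0 else cv2.resize(b,(360,288)); cv2.imwrite('pics/c4.png',o)"
```

```text
5.8 [0.46013413 0.23116061 0.17547442] [ 3.14092383e+00 -1.43298070e-03  1.36453470e+00] 0.0066983353507514744 [-0.89  0.45  0.41  1.96 -0.25  0.78 -0.54] [ 0.4 -2.9 15.9]
```

View pics/c4.png

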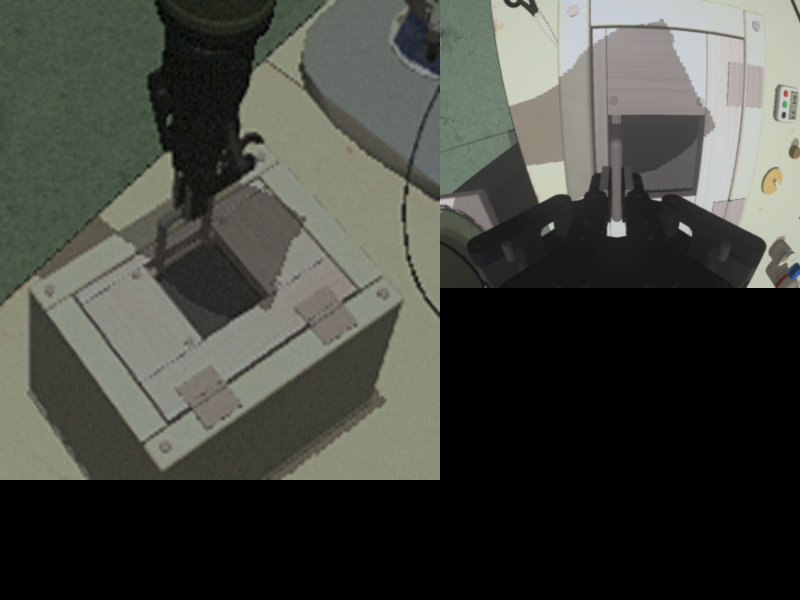

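```bash
python3 - <<'E'
import numpy as np
f=np.radians(np.linspace(0,92,21)); x=-128*np.cos(f)+44.5*np.sin(f); z=128*np.sin(f)+44.5*np.cos(f)
print((np.diff(x)/100).round(3).tolist()); print((-np.diff(z)/100).round(3).tolist())
E
```

```text
[0.04, 0.048, 0.055, 0.063, 0.07, 0.076, 0.082, 0.088, 0.093, 0.097, 0.1, 0.103, 0.106, 0.108, 0.108, 0.109, 0.108, 0.107, 0.105, 0.103]
[-0.101, -0.098, -0.094, -0.089, -0.083, -0.078, -0.071, -0.064, -0.057, -0.05, -0.042, -0.033, -0.025, -0.017, -0.008, 0.001, 0.01, 0.018, 0.027, 0.035]
```

>>> {"name": "drive_tool", "arguments": {"squeeze": 60, "targets": [{"dx": 0,"dy": 0,"dz": 0,"yaw": 0,"fingers": 1},{"dx": 0,"dy": 0.04,"dz": -0.101,"yaw": 0,"fingers": 1},{"dx": 0,"dy": 0.048,"dz": -0.098,"yaw": 0,"fingers": 1},{"dx": 0,"dy": 0.055,"dz": -0.094,"yaw": 0,"fingers": 1},{"dx": 0,"dy": 0.063,"dz": -0.089,"yaw": 0,"fingers": 1},{"dx": 0,"dy": 0.07,"dz": -0.083,"yaw": 0,"fingers": 1},{"dx": 0,"dy": 0.076,"dz": -0.078,"yaw": 0,"fingers": 1},{"dx": 0,"dy": 0.082,"dz": -0.071,"yaw": 0,"fingers": 1},{"dx": 0,"dy": 0.088,"dz": -0.064,"yaw": 0,"fingers": 1},{"dx": 0,"dy": 0.093,"dz": -0.057,"yaw": 0,"fingers": 1},{"dx": 0,"dy": 0.097,"dz": -0.05,"yaw": 0,"fingers": 1}]}}

```text
clock: 7.0
position: [0.5288, 0.2176, 0.2532]
tool_rot: [-3.138, -0.001, 1.366]
force: [-6.2, 9.7, -0.5]
grip_width: 0.0053
finger_force: 58.7
```

>>> {"name": "drive_tool", "arguments": {"targets": [{"dx": 0,"dy": 0.1,"dz": -0.042,"yaw": 0,"fingers": 1},{"dx": 0,"dy": 0.103,"dz": -0.033,"yaw": 0,"fingers": 1},{"dx": 0,"dy": 0.106,"dz": -0.025,"yaw": 0,"fingers": 1},{"dx": 0,"dy": 0.108,"dz": -0.017,"yaw": 0,"fingers": 1},{"dx": 0,"dy": 0.108,"dz": -0.008,"yaw": 0,"fingers": 1},{"dx": 0,"dy": 0.109,"dz": 0.001,"yaw": 0,"fingers": 1},{"dx": 0,"dy": 0.108,"dz": 0.01,"yaw": 0,"fingers": 1},{"dx": 0,"dy": 0.107,"dz": 0.018,"yaw": 0,"fingers": 1},{"dx": 0,"dy": 0.105,"dz": 0.027,"yaw": 0,"fingers": 1},{"dx": 0,"dy": 0.103,"dz": 0.035,"yaw": 0,"fingers": 1},{"dx": 0,"dy": 0,"dz": 0,"yaw": 0,"fingers": 1}]}}

```text
clock: 8.1
position: [0.6345, 0.1936, 0.2552]
tool_rot: [-3.141, 0.001, 1.363]
force: [-0.6, -0.1, -1.0]
grip_width: -0.0006
finger_force: 0.0
```

```bash
cat > combo.py <<'E'
import sys; from h import *
st=readout.observe(); print(st['clock'],st['position'],st['tool_rot'],st['grip_width'],st['force'].round(1))
n=sys.argv[1]; x0,y0,x1,y1=map(int,sys.argv[2:6])
snap('scene','s%s.png'%n); snap('wrist','w%s.png'%n)
a=cv2.imread('pics/s%s.png'%n)[y0:y1,x0:x1]; k=min(440/(x1-x0),560/(y1-y0)); a=cv2.resize(a,None,fx=k,fy=k,interpolation=cv2.INTER_CUBIC); print('scale',k)
b=cv2.resize(cv2.imread('pics/w%s.png'%n),(352,264)); o=np.zeros((max(a.shape[0],264),a.shape[1]+352,3),np.uint8); o[:a.shape[0],:a.shape[1]]=a; o[:264,a.shape[1]:]=b; cv2.imwrite('pics/c%s.png'%n,o)
E
python3 combo.py 5 300 10 480 220
```

```text
8.1 [0.63445759 0.1935994  0.25519442] [-3.14112979e+00  1.06794209e-03  1.36317214e+00] -0.0005555598212578976 [-0.6 -0.1 -1. ]
scale 2.4444444444444446
```

View pics/c5.png

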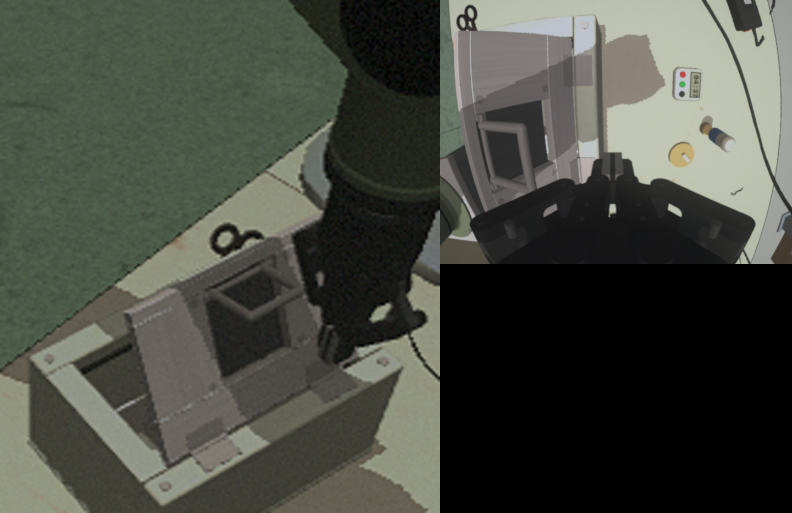

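```bash
cat > tri.py <<'E'
from h import *
def tri(rays):
    A=np.zeros((3,3)); b=np.zeros(3)
    for o,d in rays:
        d=d/np.linalg.norm(d); M=np.eye(3)-np.outer(d,d); A+=M; b+=M@o
    p=np.linalg.solve(A,b); res=[np.linalg.norm(np.cross(p-o,d/np.linalg.norm(d))) for o,d in rays]; return p,res
def towell(p,x=(.512,.2196,-.2063)):
    c,s=np.cos(x[2]),np.sin(x[2]); d=p[:2]-np.array(x[:2]); return np.array([c*d[0]+s*d[1],-s*d[0]+c*d[1],p[2]])*1000
E
python3 - <<'E'
from tri import *
p,r=tri([pix2ray('scene',412.5,134.8),pix2ray('wrist',163.6,287.3)]); print(p,r,towell(p))
q=towell(p); hx,hz=q[0]-75,q[2]-135; print('rel hinge',hx,hz,np.hypot(hx,hz))
a=cv2.imread('pics/s5.png')[90:150,340:440]; b=cv2.imread('pics/w5.png')[190:370,20:220]
cv2.imwrite('pics/c5b.png',np.hstack([cv2.resize(a,(400,240),interpolation=cv2.INTER_CUBIC),cv2.resize(b,(400,360),interpolation=cv2.INTER_CUBIC)[:240] if 0 else cv2.resize(b,(266,240))]))
E
```

```text
[0.5649205  0.20896194 0.25235154] [np.float64(0.0007556889045242807), np.float64(0.0007556889045240728)] [ 53.97744866   0.42773436 252.35153605]
rel hinge -21.022551343501355 117.35153605333198 119.21967404361844
```

View pics/c5b.png

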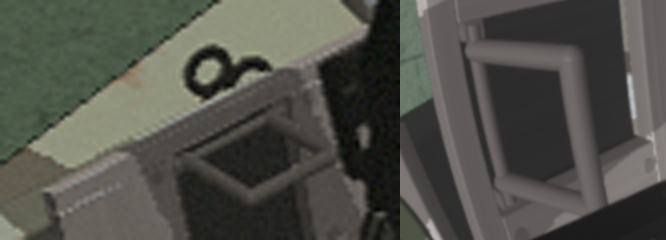

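>>> {"name": "drive_tool", "arguments": {"squeeze": 60, "targets": [{"dx": 0,"dy": 0,"dz": -0.3,"yaw": 0,"fingers": 0.65},{"dx": 0,"dy": 0,"dz": -0.3,"yaw": 0,"fingers": 0.65},{"dx": 0.01,"dy": -0.24,"dz": 0,"yaw": 0,"fingers": 0.65},{"dx": 0,"dy": -0.24,"dz": 0,"yaw": 0,"fingers": 0.65},{"dx": 0,"dy": -0.24,"dz": 0,"yaw": 0,"fingers": 0.65},{"dx": 0,"dy": 0,"dz": 0,"yaw": 0,"fingers": 0.65},{"dx": 0,"dy": 0,"dz": 0.2,"yaw": 0,"fingers": 0.65},{"dx": 0,"dy": 0,"dz": 0.2,"yaw": 0,"fingers": 0.65},{"dx": 0,"dy": 0,"dz": 0.2,"yaw": 0,"fingers": 0.65},{"dx": 0,"dy": 0,"dz": 0.18,"yaw": 0,"fingers": 0.65},{"dx": 0,"dy": 0,"dz": 0,"yaw": 0,"fingers": 0.65}]}}

```text
clock: 9.3
position: [0.5624, 0.2099, 0.2364]
tool_rot: [-3.139, 0.002, 1.364]
force: [0.3, -0.7, -0.3]
grip_width: 0.03
finger_force: 0.0
```

>>> {"name": "drive_tool", "arguments": {"targets": [{"dx": 0,"dy": 0,"dz": 0,"yaw": 0,"fingers": 0.8},{"dx": 0,"dy": 0,"dz": 0,"yaw": 0,"fingers": 1},{"dx": 0,"dy": 0,"dz": 0,"yaw": 0,"fingers": 1},{"dx": 0,"dy": 0,"dz": 0,"yaw": 0,"fingers": 1},{"dx": 0,"dy": 0,"dz": 0,"yaw": 0,"fingers": 1}]}}

```text
clock: 9.8
position: [0.5636, 0.2102, 0.2387]
tool_rot: [3.141, -0.001, 1.364]
force: [0.3, -0.1, 2.3]
grip_width: 0.0067
finger_force: 58.6
```

```bash
python3 - <<'E'
import numpy as np
t=np.radians(np.linspace(71,84,13)); f=np.radians(np.linspace(59.3,93.5,13)); a=128-50*np.cos(t); h=-5.5+50*np.sin(t)
x=-a*np.cos(f)+h*np.sin(f); z=a*np.sin(f)+h*np.cos(f)
print(x[[0,-1]],z[[0,-1]],(np.diff(x)/100).round(3).tolist(),(-np.diff(z)/100).round(3).tolist())
E
```

```text
[-21.11754046  51.63875175] [117.39246948 119.84464087] [0.057, 0.058, 0.059, 0.06, 0.061, 0.061, 0.062, 0.062, 0.062, 0.062, 0.062, 0.061] [-0.018, -0.016, -0.013, -0.01, -0.007, -0.004, -0.001, 0.002, 0.005, 0.009, 0.012, 0.015]
```

>>> {"name": "drive_tool", "arguments": {"targets": [{"dx": 0,"dy": 0.057,"dz": -0.018,"yaw": 0,"fingers": 1},{"dx": 0,"dy": 0.058,"dz": -0.016,"yaw": 0,"fingers": 1},{"dx": 0,"dy": 0.059,"dz": -0.013,"yaw": 0,"fingers": 1},{"dx": 0,"dy": 0.06,"dz": -0.01,"yaw": 0,"fingers": 1},{"dx": 0,"dy": 0.061,"dz": -0.007,"yaw": 0,"fingers": 1},{"dx": 0,"dy": 0.061,"dz": -0.004,"yaw": 0,"fingers": 1},{"dx": 0,"dy": 0.062,"dz": -0.001,"yaw": 0,"fingers": 1},{"dx": 0,"dy": 0.062,"dz": 0.002,"yaw": 0,"fingers": 1}]}}

```text
clock: 10.6
position: [0.61, 0.201, 0.245]
tool_rot: [-3.14, -0.001, 1.365]
force: [-5.4, 2.9, 4.9]
grip_width: 0.0066
finger_force: 59.0
```

>>> {"name": "drive_tool", "arguments": {"targets": [{"dx": 0,"dy": 0.062,"dz": 0.005,"yaw": 0,"fingers": 1},{"dx": 0,"dy": 0.062,"dz": 0.009,"yaw": 0,"fingers": 1},{"dx": 0,"dy": 0.062,"dz": 0.012,"yaw": 0,"fingers": 1},{"dx": 0,"dy": 0.061,"dz": 0.015,"yaw": 0,"fingers": 1},{"dx": 0,"dy": 0,"dz": 0,"yaw": 0,"fingers": 1}]}}

```text
clock: 11.1
position: [0.635, 0.196, 0.2407]
tool_rot: [3.142, -0.001, 1.365]
force: [3.0, 4.3, 1.0]
grip_width: 0.0064
finger_force: 59.6
```

>>> {"name": "drive_tool", "arguments": {"squeeze": 25, "targets": [{"dx": 0,"dy": 0,"dz": 0,"yaw": 0,"fingers": 0.65},{"dx": 0,"dy": 0,"dz": 0,"yaw": 0,"fingers": 0.65},{"dx": 0,"dy": 0,"dz": 0,"yaw": 0,"fingers": 0.65},{"dx": 0,"dy": 0,"dz": -0.2,"yaw": 0,"fingers": 0.65},{"dx": 0,"dy": 0,"dz": -0.2,"yaw": 0,"fingers": 0.65},{"dx": 0,"dy": 0,"dz": -0.2,"yaw": 0,"fingers": 0.65},{"dx": 0,"dy": 0,"dz": -0.2,"yaw": 0,"fingers": 0.65}]}}

```text
clock: 11.8
position: [0.6343, 0.195, 0.3216]
tool_rot: [-3.141, 0.0, 1.364]
force: [0.5, -0.5, -0.3]
grip_width: 0.0299
finger_force: 0.0
```

>>> {"name": "drive_tool", "arguments": {"targets": [{"dx": -0.28,"dy": 0.014,"dz": 0,"yaw": 0,"fingers": 0.3},{"dx": -0.28,"dy": 0.014,"dz": 0,"yaw": 0,"fingers": 0.3},{"dx": -0.28,"dy": 0.014,"dz": 0,"yaw": 0,"fingers": 0.3},{"dx": -0.28,"dy": 0.014,"dz": 0,"yaw": 0,"fingers": 0.3},{"dx": -0.28,"dy": 0.014,"dz": 0,"yaw": 0,"fingers": 0.3},{"dx": -0.28,"dy": 0.014,"dz": 0,"yaw": 0,"fingers": 0.3},{"dx": -0.28,"dy": 0.014,"dz": 0,"yaw": 0,"fingers": 0.3},{"dx": -0.28,"dy": 0.014,"dz": 0,"yaw": 0,"fingers": 0.3},{"dx": -0.28,"dy": 0.014,"dz": 0,"yaw": 0,"fingers": 0.3},{"dx": -0.28,"dy": 0.014,"dz": 0,"yaw": 0,"fingers": 0.3},{"dx": -0.28,"dy": 0.014,"dz": 0,"yaw": 0,"fingers": 0.3},{"dx": -0.28,"dy": 0.014,"dz": 0,"yaw": 0,"fingers": 0.3},{"dx": -0.28,"dy": 0.014,"dz": 0,"yaw": 0,"fingers": 0.3},{"dx": -0.28,"dy": 0.014,"dz": 0,"yaw": 0,"fingers": 0.3},{"dx": -0.28,"dy": 0.014,"dz": 0,"yaw": 0,"fingers": 0.3},{"dx": 0,"dy": 0,"dz": 0,"yaw": 0,"fingers": 0.3}]}}

```text
clock: 13.4
position: [0.5673, -0.2242, 0.3211]
tool_rot: [3.141, 0.002, 1.359]
force: [-0.5, -0.4, -0.1]
grip_width: 0.0594
finger_force: 0.0
```

```bash
python3 - <<'E'
from h import *
st=readout.observe(); print(st['clock'],st['position'],st['tool_rot'],st['grip_width'],st['force'].round(1))
snap('scene','s6.png'); snap('wrist','w6.png')
a=cv2.resize(cv2.imread('pics/s6.png')[40:400,100:480],(380,360)); b=cv2.resize(cv2.imread('pics/w6.png')[60:480],(640,420))
a=cv2.resize(cv2.imread('pics/s6.png')[40:230,290:480],(300,300))
o=np.zeros((600,800,3),np.uint8); o[:420,:640]=b
c=cv2.imread('pics/s6.png')[240:400,150:350]; o[420:600,:225]=cv2.resize(c,(225,180)); o[300:600,500:800]=a
cv2.imwrite('pics/c6.png',o)
E
```

```text
13.4 [ 0.56732792 -0.22422921  0.32107794] [3.14145386e+00 1.74322930e-03 1.35909073e+00] 0.0594469932079305 [-0.5 -0.4 -0.1]
```

View pics/c6.png

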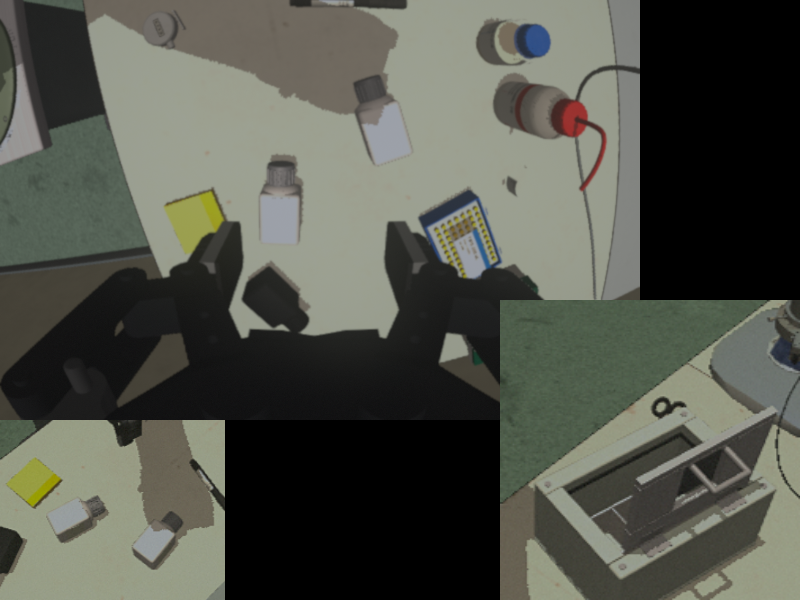

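```bash
python3 - <<'E'
from h import *
st=dict(position=np.array([ 0.56732792,-0.22422921,0.32107794]),tool_rot=np.array([3.14145386e+00,1.74322930e-03,1.35909073e+00]))
for n,ps,cap in [('A',[(260,303),(262,254),(300,254),(299,304)],(281,238)),('B',[(374,223),(359,175),(397,161),(412,213)],(370,148))]:
    P=np.array([atz('wrist',*p,.05,st)[:2] for p in ps]); base=(P[0]+P[3])/2; sh=(P[1]+P[2])/2; d=sh-base
    c=atz('wrist',*cap,.042,st)[:2]; u=(c-base)/np.linalg.norm(c-base)
    print(n,P.round(3).tolist(),'len',np.linalg.norm(d),np.linalg.norm(P[0]-P[3]),'yaw',np.arctan2(d[1],d[0]),'capyaw',np.arctan2(u[1],u[0]),np.linalg.norm(c-base),'base',base,'cap87',base+u*.087)
E
```

```text
A [[0.471, -0.349], [0.491, -0.286], [0.535, -0.295], [0.519, -0.36]] len 0.06570387050184613 0.048847622216959825 yaw 1.299200986823676 capyaw 1.3130272837750074 0.08304328852004453 base [ 0.49510887 -0.3540183 ] cap87 [ 0.51728725 -0.26989269]
B [[0.627, -0.277], [0.62, -0.218], [0.666, -0.211], [0.674, -0.274]] len 0.06133368037580812 0.04661021596869587 yaw 1.6907425782547991 capyaw 1.701918625242923 0.08483788758162847 base [ 0.65026396 -0.27526665] cap87 [ 0.63888898 -0.18901348]
```

>>> {"name": "drive_tool", "arguments": {"squeeze": 20, "targets": [{"dx": 0,"dy": 0,"dz": 0,"yaw": 0.031,"fingers": 0.3},{"dx": -0.24,"dy": -0.18,"dz": 0,"yaw": 0,"fingers": 0.3},{"dx": -0.24,"dy": -0.18,"dz": 0.3,"yaw": 0,"fingers": 0.3},{"dx": 0,"dy": 0,"dz": 0.4,"yaw": 0,"fingers": 0.3},{"dx": 0,"dy": 0,"dz": 0.4,"yaw": 0,"fingers": 0.3},{"dx": 0,"dy": 0,"dz": 0.4,"yaw": 0,"fingers": 0.3},{"dx": 0,"dy": 0,"dz": 0.4,"yaw": 0,"fingers": 0.3},{"dx": 0,"dy": 0,"dz": 0.4,"yaw": 0,"fingers": 0.3},{"dx": 0,"dy": 0,"dz": 0.3,"yaw": 0,"fingers": 0.3},{"dx": 0,"dy": 0,"dz": 0,"yaw": 0,"fingers": 0.3}]}}

```text
clock: 14.5
position: [0.5204, -0.2554, 0.0576]
tool_rot: [-3.136, -0.001, 1.317]
force: [-1.2, 0.1, 0.9]
grip_width: 0.06
finger_force: 0.0
```

```bash
python3 - <<'E'
from h import *
st=readout.observe(); print(st['clock'],st['position'],st['tool_rot'],st['qpos'].round(2))
snap('wrist','w7.png'); im=cv2.imread('pics/w7.png'); cv2.imwrite('pics/c7.png',im[150:480,120:520])
print(proj('wrist',[.4965,-.353,.05],st),proj('wrist',[.520,-.261,.042],st))
E
```

```text
14.5 [ 0.52042525 -0.25544548  0.0575942 ] [-3.13606106e+00 -1.01628558e-03  1.31672726e+00] [ 0.09  0.73  0.38  1.85 -0.43  0.64  0.48]
(np.float64(317.4010419359801), np.float64(442.7543310281146)) (np.float64(317.55371749406936), np.float64(291.45082097009174))
```

View pics/c7.png

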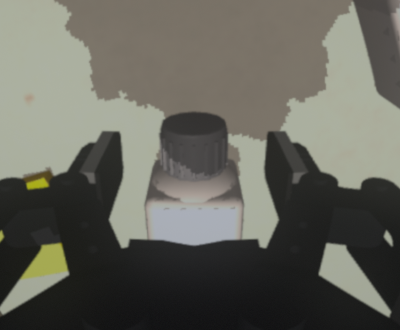

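>>> {"name": "drive_tool", "arguments": {"targets": [{"dx": -0.02,"dy": 0,"dz": 0.25,"yaw": 0,"fingers": 0.3},{"dx": 0,"dy": 0,"dz": 0.15,"yaw": 0,"fingers": 0.3},{"dx": 0,"dy": 0,"dz": 0.08,"yaw": 0,"fingers": 0.3},{"dx": 0,"dy": 0,"dz": 0,"yaw": 0,"fingers": 0.3},{"dx": 0,"dy": 0,"dz": 0,"yaw": 0,"fingers": 0.5},{"dx": 0,"dy": 0,"dz": 0,"yaw": 0,"fingers": 0.7},{"dx": 0,"dy": 0,"dz": 0,"yaw": 0,"fingers": 0.7},{"dx": 0,"dy": 0,"dz": 0,"yaw": 0,"fingers": 0.7}]}}

```text
clock: 15.35
position: [0.5219, -0.2594, 0.0134]
tool_rot: [3.141, -0.0, 1.316]
force: [0.4, 2.1, 5.2]
grip_width: 0.033
finger_force: 20.9
```

>>> {"name": "drive_tool", "arguments": {"targets": [{"dx": 0,"dy": 0,"dz": -0.1,"yaw": 0,"fingers": 0.7},{"dx": 0,"dy": 0,"dz": -0.1,"yaw": 0,"fingers": 0.7},{"dx": 0,"dy": 0,"dz": -0.1,"yaw": 0,"fingers": 0.7},{"dx": 0,"dy": 0,"dz": -0.1,"yaw": 0,"fingers": 0.7},{"dx": 0,"dy": 0,"dz": -0.1,"yaw": 0,"fingers": 0.7},{"dx": 0,"dy": 0,"dz": -0.1,"yaw": 0,"fingers": 0.7},{"dx": 0,"dy": 0,"dz": -0.1,"yaw": 0,"fingers": 0.7},{"dx": 0,"dy": 0,"dz": -0.1,"yaw": 0,"fingers": 0.7},{"dx": 0,"dy": 0,"dz": -0.1,"yaw": 0,"fingers": 0.7},{"dx": 0,"dy": 0,"dz": 0,"yaw": 0,"fingers": 0.7},{"dx": 0,"dy": 0,"dz": 0,"yaw": 0,"fingers": 0.7}]}}

```text
clock: 16.45
position: [0.5214, -0.2593, 0.1028]
tool_rot: [3.141, -0.0, 1.316]
force: [-0.4, -0.2, -1.3]
grip_width: 0.0332
finger_force: 20.6
```

```bash
python3 - <<'E'
from h import *
st=readout.observe(); print(st['clock'],st['position'],st['moment'],st['force'])
snap('scene','s8.png'); snap('side','d8.png'); snap('wrist','w8.png')
p=st['position']; u,v=map(int,proj('scene',p)); u2,v2=map(int,proj('side',p)); print(u,v,u2,v2)
a=cv2.imread('pics/s8.png'); b=cv2.imread('pics/d8.png')
f=lambda i,u,v:cv2.resize(i[max(v-70,0):v+70,max(u-70,0):u+70],(390,390),interpolation=cv2.INTER_CUBIC)
cv2.imwrite('pics/c8.png',np.hstack([f(a,u,v),f(b,u2,v2)]))
E
```

```text
16.45 [ 0.52141358 -0.25934108  0.10283193] [ 0.09170067 -0.06603917 -0.02466393] [-0.42941837 -0.24569746 -1.25330747]
234 299 374 202
```

View pics/c8.png

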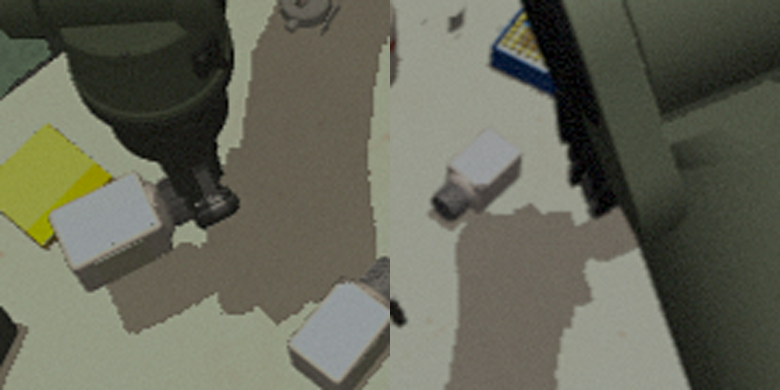

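>>> {"name": "drive_tool", "arguments": {"targets": [{"dx": 0,"dy": 0,"dz": 0,"yaw": 0,"fingers": 0.625},{"dx": 0,"dy": 0,"dz": 0,"yaw": 0,"fingers": 0.625},{"dx": 0,"dy": 0,"dz": 0,"yaw": 0,"fingers": 0.625}]}}

```text
clock: 16.9
position: [0.5213, -0.2594, 0.1026]
tool_rot: [-3.141, 0.0, 1.315]
force: [0.1, 0.2, -2.7]
grip_width: 0.0326
finger_force: 20.6
```

```bash
python3 -c "
from h import *
st=readout.observe(); print(st['moment'],st['force'],st['finger_force'],st['grip_width'])"
```

```text
[ 0.02539104 -0.01291307  0.02332161] [ 0.1216696   0.20288382 -2.65548137] 20.597641468048096 0.03260761890543728
```

```bash
python3 - <<'E'
from h import *
snap('scene','s9.png'); a=cv2.imread('pics/s8.png').astype(int); b=cv2.imread('pics/s9.png').astype(int)
print('diff px',(np.abs(a-b).max(2)>40).sum())
def mask(i):
    c=i[230:370,160:290].astype(int); m=(c.min(2)>130)&((c.max(2)-c.min(2))<25); return m
for i in (a,b):
    m=mask(i); ys,xs=np.nonzero(m); print(m.sum(),xs.min()+160,xs.max()+160,ys.min()+230,ys.max()+230)
st=readout.observe(); M=[]
for _ in range(6):
    grab_frame('side'); M.append(readout.observe()['moment'])
print(np.mean(M,0),np.std(M,0),'diff')
E
```

```text
diff px 25
3253 160 289 230 369
3260 160 289 231 369
[ 0.0866412  -0.02473616  0.00370338] [0.02985254 0.02920752 0.02704384] diff
```

>>> {"name": "drive_tool", "arguments": {"targets": [{"dx": 0,"dy": 0,"dz": 0,"yaw": 0,"fingers": 0.615},{"dx": 0,"dy": 0,"dz": 0,"yaw": 0,"fingers": 0.615}]}}

```text
clock: 17.45
position: [0.5214, -0.2594, 0.1028]
tool_rot: [3.142, 0.0, 1.315]
force: [-0.6, 0.4, -1.1]
grip_width: 0.0332
finger_force: 20.6
```

>>> {"name": "drive_tool", "arguments": {"targets": [{"dx": 0,"dy": 0,"dz": 0,"yaw": 0,"fingers": 0.61},{"dx": 0,"dy": 0,"dz": 0,"yaw": 0,"fingers": 0.61}]}}

```text
clock: 17.65
position: [0.5214, -0.2595, 0.1028]
tool_rot: [3.142, 0.0, 1.315]
force: [0.2, 0.7, -1.5]
grip_width: 0.033
finger_force: 12.3
```

>>> {"name": "drive_tool", "arguments": {"targets": [{"dx": 0,"dy": 0,"dz": 0,"yaw": 0,"fingers": 0.605},{"dx": 0,"dy": 0,"dz": 0,"yaw": 0,"fingers": 0.605}]}}

```text
clock: 17.85
position: [0.5214, -0.2595, 0.1028]
tool_rot: [-3.142, 0.0, 1.315]
force: [-0.3, 1.4, -2.6]
grip_width: 0.0337
finger_force: 3.2
```

```bash
cat > chk.py <<'E'
from h import *; import sys
snap('scene','tmp.png'); a=cv2.imread('pics/s8.png').astype(int); b=cv2.imread('pics/tmp.png').astype(int)
m=np.abs(a-b).max(2)>40; ys,xs=np.nonzero(m); print('diff px',m.sum(),xs.mean() if len(xs) else 0,ys.mean() if len(ys) else 0)
st=readout.observe(); print(st['finger_force'],st['grip_width'],st['moment'])
E
python3 chk.py
```

```text
diff px 1404 215.20227920227921 321.6666666666667
3.214759938418865 0.03348419533944944 [ 0.19379811 -0.03731562 -0.05626122]
```

>>> {"name": "drive_tool", "arguments": {"targets": [{"dx": 0,"dy": 0,"dz": 0,"yaw": 0,"fingers": 0.605},{"dx": 0,"dy": 0,"dz": 0,"yaw": 0,"fingers": 0.605},{"dx": 0,"dy": 0,"dz": 0,"yaw": 0,"fingers": 0.605},{"dx": 0,"dy": 0,"dz": 0,"yaw": 0,"fingers": 0.605},{"dx": 0,"dy": 0,"dz": 0,"yaw": 0,"fingers": 0.61}]}}

```text
clock: 18.4
position: [0.5214, -0.2594, 0.1028]
tool_rot: [-3.142, -0.0, 1.315]
force: [-0.3, 0.0, -1.1]
grip_width: 0.0338
finger_force: 7.0
```

```bash
cat > asc.py <<'E'
from h import *; import sys
def asc(cam,x0,y0,x1,y1,s=3):
    g=cv2.cvtColor(cv2.imread('pics/tmp.png'),cv2.COLOR_BGR2GRAY)[y0:y1,x0:x1]; g=cv2.resize(g,((x1-x0)//s,(y1-y0)//(2*s)),interpolation=cv2.INTER_AREA)
    for r in g: print(''.join(' .:-=+*#%@'[min(9,int(v)//20)] for v in r))
E
python3 chk.py; python3 - <<'E'
from asc import *
st=readout.observe(); p=st['position']; c=np.array([p[0],p[1],p[2]+.0187]); print('pin',proj('scene',c),'hang base',proj('scene',c-[0,0,.097]))
asc('scene',180,250,280,370,2)
E
```

```text
diff px 1200 212.49416666666667 322.0516666666667
6.993445158004761 0.033666872863007964 [-0.08523732  0.02632336 -0.01827066]
pin (np.float64(233.61868933117148), np.float64(295.5742707964064)) hang base (np.float64(239.90369991151513), np.float64(315.1239268648112))
=*##-..:.....:.....:......... ....###+============
####+:...:.:::.:.....:........::.-###+============
#####=::...:....::..::......::..:*##*=============
######=::::.:::.:...:.::.::::....###+=============
#######+::::::::::::::::::.......###+=============
#########+-...::::::............-##*==============
***#########-..................-###*==============
###**########=.................*###+==============
###*#**#######*=:..............*#=================
########**########*+=..........-+=================
######*******########*:....:::.:==================
####******==*#########+.....::::-=================
##******==*###########-::...:---:::===============
*****+==*##########*##=:::.:::--:.:===============
***+=-*############*=**-:::...::-=================
**==*###############==**==-=-=====-===============
==*#################*-=#*+===------===============
*####################*-=+=---------===============
######################*------------===============
#######################*=------===================
########################*+====+===================
##########################***##+=================+
###############################*+===++*+=====+*###
########################################*++*######
############################################*#####
###########################################*######
############################################=+####
############################################+--=*#
##############################################+=-=
################################################*+
```

>>> {"name": "drive_tool", "arguments": {"targets": [{"dx": 0,"dy": 0,"dz": 0.06,"yaw": 0,"fingers": 0.61},{"dx": 0,"dy": 0,"dz": 0.05,"yaw": 0,"fingers": 0.61},{"dx": 0,"dy": 0,"dz": 0.04,"yaw": 0,"fingers": 0.61},{"dx": 0,"dy": 0,"dz": 0.03,"yaw": 0,"fingers": 0.61}]}}

```text
clock: 18.85
position: [0.5215, -0.2603, 0.0849]
tool_rot: [3.141, 0.001, 1.315]
force: [-3.2, -2.3, 13.9]
grip_width: 0.0333
finger_force: 11.1
```

>>> {"name": "drive_tool", "arguments": {"targets": [{"dx": 0,"dy": 0,"dz": 0.03,"yaw": 0,"fingers": 0.61},{"dx": 0,"dy": 0,"dz": 0.03,"yaw": 0,"fingers": 0.61}]}}

```text
clock: 19.05
position: [0.5215, -0.2603, 0.079]
tool_rot: [3.141, 0.001, 1.315]
force: [-2.4, -1.0, 10.1]
grip_width: 0.0333
finger_force: 8.8
```

```bash
python3 chk.py; python3 - <<'E'
from asc import *
st=readout.observe(); p=st['position']; print(p,st['force'])
asc('scene',190,270,280,360,2)
E
```

```text
diff px 5158 205.24563784412564 164.5556417215975
7.865320444107056 0.03357981448234823 [-0.44199143  0.23250077  0.01910107]
[ 0.52124626 -0.26014103  0.07852699] [-1.95714317 -1.10733955  8.41546547]
##*:::::::::::::::::::::....-#*==============
####=::::::::::::::::.......=#+==============
*#####+-...................:#*===============
**######*.................:++================
##***####*=:..............-==================
#*****+*####*+--:..........==================
****+-=##########:.....::..:=================
**+-+*##########=::....:::.-=================
+-+*#*#########*---:....:--::-===============
=*###########*#*-::--:.::-=-:.-==============
##############+**-:::::...:--================
###############=*#*+===--==--================
################=*##+==-------===============
#################===----------===============
##################=--------==================
###################+---======================
#########################+=====+========+++++
#########################*+*++*#*+====+*#####
###################################+*########
#######################################*#####
######################################**#####
#######################################=-+*##
```

>>> {"name": "drive_tool", "arguments": {"squeeze": 40, "targets": [{"dx": 0,"dy": 0,"dz": 0,"yaw": 0,"fingers": 0.55},{"dx": 0,"dy": 0,"dz": 0,"yaw": 0,"fingers": 0.52},{"dx": 0,"dy": 0,"dz": 0,"yaw": 0,"fingers": 0.52},{"dx": 0,"dy": 0,"dz": 0.04,"yaw": 0,"fingers": 0.52},{"dx": 0,"dy": 0,"dz": 0.04,"yaw": 0,"fingers": 0.52},{"dx": 0,"dy": 0,"dz": 0,"yaw": 0,"fingers": 0.52}]}}

```text
clock: 19.7
position: [0.5211, -0.2593, 0.0701]
tool_rot: [-3.141, -0.0, 1.316]
force: [-0.2, 1.4, -0.7]
grip_width: 0.0407
finger_force: 0.0
```

>>> {"name": "drive_tool", "arguments": {"targets": [{"dx": 0,"dy": 0,"dz": 0,"yaw": 0,"fingers": 0.6},{"dx": 0,"dy": 0,"dz": 0,"yaw": 0,"fingers": 0.7},{"dx": 0,"dy": 0,"dz": 0,"yaw": 0,"fingers": 0.7},{"dx": 0,"dy": 0,"dz": 0,"yaw": 0,"fingers": 0.7}]}}

```text
clock: 20.1
position: [0.5215, -0.2594, 0.0712]
tool_rot: [3.141, -0.0, 1.315]
force: [-2.7, 1.9, 6.0]
grip_width: 0.0326
finger_force: 40.3
```

```bash
python3 - <<'E'
from asc import *
snap('wrist','tmp.png'); st=readout.observe(); print(st['force'],st['position'],proj('wrist',np.array(st['position'])+[0,0,.03]))
asc('wrist',220,220,420,420,4)
E
```

```text
[-0.70374055  1.36217764  5.33932746] [ 0.52144315 -0.2593878   0.07116382] (np.float64(315.8445237723696), np.float64(331.7276919691782))
*****************+*++++*+****+++******************
##**********+====================+****************
@@@%%####*##+=====================+**********#%%%@
@@@@@@@@@%@#=======================+*********#@@@@
@@@@@@@@@@%=========================+********%@@@@
@@@@@@@@@%+==========================*******%@@@@@
@@@@@@@@@*+*******++++++++++********++****#%@@@@@@
@@@@@@@@%=-=-=***+++******++++***----=%%%%%@@@@@@@
@@@@@%**+---::++**************+++:.:--+**%@@@@@@@@
@@@%=:::---:.:+***+==--:---=+***+:.:---:::+%@@@@@%
@@%+:::---:..:++-:::::::::::::-++:..:---:::+%@@@@@
@%*:::----:..:-:::::::::::::::::-:...---::::*%@@@@
+=:::::-==:..::::::::::::::::::::....==::..::=+#%%
:::::...:-:..::::-------------::::..:-:....:::::#%
..........:..::-----------------::..............::
.............--------------------:................
............:---------------------:...............
............-----------------------...............
..........--#=-------------------=#:-.............
.........:%%%%+-----------------+%%%%:............
..........#%%%%#*=-----------=+#%%%%#.............
..........:-----=====+++=======-----:.............
..................................................
..................................................
..................................................
```

>>> {"name": "drive_tool", "arguments": {"targets": [{"dx": 0,"dy": 0,"dz": -0.1,"yaw": -0.0315,"fingers": 0.7},{"dx": 0,"dy": 0,"dz": -0.25,"yaw": 0,"fingers": 0.7},{"dx": 0,"dy": 0,"dz": -0.3,"yaw": 0,"fingers": 0.7},{"dx": 0,"dy": 0,"dz": -0.3,"yaw": 0,"fingers": 0.7},{"dx": 0,"dy": 0,"dz": -0.3,"yaw": 0,"fingers": 0.7},{"dx": 0,"dy": 0,"dz": -0.3,"yaw": 0,"fingers": 0.7},{"dx": 0,"dy": 0,"dz": -0.25,"yaw": 0,"fingers": 0.7},{"dx": 0,"dy": 0,"dz": 0,"yaw": 0,"fingers": 0.7}]}}

```text
clock: 20.95
position: [0.5224, -0.2601, 0.2539]
tool_rot: [3.137, 0.0, 1.365]
force: [0.7, -0.4, -0.5]
grip_width: 0.0325
finger_force: 40.2
```

>>> {"name": "drive_tool", "arguments": {"targets": [{"dx": 0.3,"dy": -0.15,"dz": 0,"yaw": 0,"fingers": 0.7},{"dx": 0.3,"dy": -0.15,"dz": 0,"yaw": 0,"fingers": 0.7},{"dx": 0.3,"dy": -0.15,"dz": 0,"yaw": 0,"fingers": 0.7},{"dx": 0.3,"dy": -0.15,"dz": 0,"yaw": 0,"fingers": 0.7},{"dx": 0.3,"dy": -0.15,"dz": 0,"yaw": 0,"fingers": 0.7},{"dx": 0.3,"dy": -0.15,"dz": 0,"yaw": 0,"fingers": 0.7},{"dx": 0.3,"dy": -0.15,"dz": 0,"yaw": 0,"fingers": 0.7},{"dx": 0.3,"dy": -0.15,"dz": 0,"yaw": 0,"fingers": 0.7},{"dx": 0.3,"dy": -0.15,"dz": 0,"yaw": 0,"fingers": 0.7},{"dx": 0,"dy": 0,"dz": 0,"yaw": 0,"fingers": 0.7}]}}

```text
clock: 21.95
position: [0.4432, 0.0362, 0.2502]
tool_rot: [-3.14, -0.001, 1.37]
force: [1.4, -0.6, -1.0]
grip_width: 0.0325
finger_force: 40.6
```

>>> {"name": "drive_tool", "arguments": {"targets": [{"dx": 0.3,"dy": 0,"dz": 0,"yaw": 0,"fingers": 0.7},{"dx": 0.3,"dy": 0,"dz": 0,"yaw": 0,"fingers": 0.7},{"dx": 0.3,"dy": 0,"dz": 0,"yaw": 0,"fingers": 0.7},{"dx": 0.3,"dy": 0,"dz": 0,"yaw": 0,"fingers": 0.7},{"dx": 0.3,"dy": 0,"dz": 0,"yaw": 0,"fingers": 0.7},{"dx": 0.3,"dy": 0,"dz": 0,"yaw": 0,"fingers": 0.7},{"dx": 0.3,"dy": 0.05,"dz": 0,"yaw": 0,"fingers": 0.7},{"dx": 0.3,"dy": 0.07,"dz": 0,"yaw": 0,"fingers": 0.7},{"dx": 0.3,"dy": 0.1,"dz": 0,"yaw": 0,"fingers": 0.7},{"dx": 0,"dy": 0,"dz": 0,"yaw": 0,"fingers": 0.7},{"dx": 0,"dy": 0,"dz": 0,"yaw": 0,"fingers": 0.7}]}}

```text
clock: 23.05
position: [0.5211, 0.2919, 0.2497]
tool_rot: [-3.141, 0.001, 1.365]
force: [-0.6, -0.4, -0.7]
grip_width: 0.0323
finger_force: 40.7
```

```bash
python3 - <<'E'
from asc import *
snap('wrist','tmp.png'); st=readout.observe(); print(st['force'],st['position'],st['tool_rot'],st['qpos'].round(2))
exec(open('fit.py').read().split("f=lambda")[0]); x=[.512,.219,-.2063]
for n,p in dict(o1=(-75,115,135),o2=(75,115,135),p1=(-45,38.5,65),p2=(29,38.5,65),cor=(-105,145,135)).items(): print(n,np.round(proj('wrist',W(x,p),st),1))
asc('wrist',140,60,500,420,5)
E
```

```text
[ 0.15860571 -0.4286812  -1.39329791] [0.52104374 0.29130734 0.25008325] [-3.14097440e+00  1.26153392e-03  1.36418801e+00] [-0.87  0.48  0.37  1.67 -0.2   1.03 -0.64]
o1 [217.5 168. ]
o2 [427.8 168.5]
p1 [272.5 241.7]
p2 [352.3 241.7]
cor [176.5 128.3]
@*-@@@@@@@@@@@@@@@@@@@@@@@@@@@@@@@@@@@%%#####@@@@@@@@@@@@@@@@@@@@@@@@@@@
=-#@@@@@@@@@@@@@@@@@@@@@@@@@@@@@@@%###########@@@@@@@@@@@@@@@@@@@@@@@@@@
#-%@@@@@@@@@@@@@@@@@@@@@@@@@@@@@%##############@@@@@@@@@@@@@@@@@@@@@@@@@
=--%@@@@@@@@@@@@@@@@@@@@@@@@@@##################%@@@@@@@@@@@@@@@@@@@@@@@
@+=*@@@@@@@@@@@@@@@@@@@@@@@@@####################%@@@@@@@@@@@@@@@@@@@@@@
@@@@@@@@@@@@@@@@@@@%%%@%%%%########################%%%%%@@@@@@@@@@@@@@@@
@@@@@@@@@@@@@@@@@#######################################%@@@@@@@@@@@@@@@
@@@@@@@@@@@@@@%@@@@%######################################@@@@@@@@@@@@@@
@@@@@@@@@@@@@@@@@%#######################################*%%%@@@@@@@@@@@
@@@@@@@@@@@@@@###########################################*###%@@@@@@@@@@
@@@@@@@@@@@@%%*##############************************####*####@@@@@@@@@@
@@@@@@@@@@%####=--===+###*=*#############+*#
[... 1080 characters left out ...]
----====----::..-=.......:::::..:::--=====+
:::..:::::=++=-:........:.:--============--........................:-=+=
........................:.-===============-:.........................:--
..........................=================:............................
.......::::::...........::=================-::..........................
....:...:...............=====================-..........................
..::....................-====================:....................=-....
............+:................:::::::::............................:....
..........-#@:..........................................................
.........::-*...........................................................
```

>>> {"name": "drive_tool", "arguments": {"targets": [{"dx": 0.045,"dy": -0.01,"dz": 0,"yaw": 0,"fingers": 0.7},{"dx": 0,"dy": 0,"dz": 0.3,"yaw": 0,"fingers": 0.7},{"dx": 0,"dy": 0,"dz": 0.3,"yaw": 0,"fingers": 0.7},{"dx": 0,"dy": 0,"dz": 0.3,"yaw": 0,"fingers": 0.7},{"dx": 0,"dy": 0,"dz": 0.2,"yaw": 0,"fingers": 0.7},{"dx": 0,"dy": 0,"dz": 0,"yaw": 0,"fingers": 0.7}]}}

```text
clock: 23.7
position: [0.5199, 0.2959, 0.1387]
tool_rot: [-3.139, 0.003, 1.364]
force: [-0.6, -0.3, -1.0]
grip_width: 0.0321
finger_force: 40.7
```

>>> {"name": "drive_tool", "arguments": {"targets": [{"dx": 0,"dy": 0,"dz": 0.15,"yaw": 0,"fingers": 0.7},{"dx": 0,"dy": 0,"dz": 0.15,"yaw": 0,"fingers": 0.7},{"dx": 0,"dy": 0,"dz": 0.15,"yaw": 0,"fingers": 0.7},{"dx": 0,"dy": 0,"dz": 0.1,"yaw": 0,"fingers": 0.7},{"dx": 0,"dy": 0,"dz": 0.03,"yaw": 0,"fingers": 0.7},{"dx": 0,"dy": 0,"dz": 0,"yaw": 0,"fingers": 0.7}]}}

```text
clock: 24.3
position: [0.521, 0.2969, 0.0824]
tool_rot: [-3.141, 0.0, 1.365]
force: [1.4, 2.4, -2.6]
grip_width: 0.0327
finger_force: 44.9
```

Ease the last millimetres down until contact, then release and rise.

>>> {"name": "drive_tool", "arguments": {"targets": [{"dx": 0,"dy": 0,"dz": 0.03,"yaw": 0,"fingers": 0.7},{"dx": 0,"dy": 0,"dz": 0.03,"yaw": 0,"fingers": 0.7},{"dx": 0,"dy": 0,"dz": 0,"yaw": 0,"fingers": 0.7}]}}

```text
clock: 24.6
position: [0.5212, 0.2968, 0.0767]
tool_rot: [3.141, -0.0, 1.365]
force: [1.4, 2.0, -3.0]
grip_width: 0.0322
finger_force: 44.8
```

>>> {"name": "drive_tool", "arguments": {"targets": [{"dx": 0,"dy": 0,"dz": 0,"yaw": 0,"fingers": 0.6},{"dx": 0,"dy": 0,"dz": 0,"yaw": 0,"fingers": 0.5},{"dx": 0,"dy": 0,"dz": 0,"yaw": 0,"fingers": 0.45},{"dx": 0,"dy": 0,"dz": 0,"yaw": 0,"fingers": 0.45},{"dx": 0,"dy": 0,"dz": -0.1,"yaw": 0,"fingers": 0.45},{"dx": 0,"dy": 0,"dz": -0.3,"yaw": 0,"fingers": 0.45},{"dx": 0,"dy": 0,"dz": -0.4,"yaw": 0,"fingers": 0.45},{"dx": 0,"dy": 0,"dz": -0.4,"yaw": 0,"fingers": 0.45},{"dx": 0,"dy": 0,"dz": -0.4,"yaw": 0,"fingers": 0.45},{"dx": 0,"dy": 0,"dz": 0,"yaw": 0,"fingers": 0.45}]}}

```text
clock: 25.6
position: [0.5231, 0.2975, 0.2427]
tool_rot: [3.136, -0.006, 1.364]
force: [0.2, 0.6, -1.0]
grip_width: 0.0472
finger_force: 0.0
```

```bash
python3 - <<'E'
from asc import *
snap('wrist','tmp.png'); st=readout.observe(); print(st['position'])
c=np.array([.521,.297,.105]);print(proj('wrist',c,st))
asc('wrist',180,130,460,370,4)
E
```

```text
[0.52206635 0.29726376 0.24005003]
(np.float64(312.8168713354032), np.float64(220.25020981306255))
@@@@@@@@@@**************************************************#%@@@@@@@@
@@%%%%%#@@%%#################################################*%@@@@@@@
@@@@@@@%@%###################################################*#%%@@@@@
@@@@@@@*#####################################################**##*%@@@
@@@@@%#+#####################################################+*##**#@@
@@%####+*##*******######**##***********########***###########**####%@@
#######++=======*****+=+*****************==*******%*======-==+*###%@@@
#######*=-:-====*###*+=*##*+++++++++++*##++###%%@@@#+=====--====+*%@@@
#######*=-:-====*####*=*##+++++++++++++*%++#@@@@@@@#=====-----======+*
#######*=-:-===-*####*=+#*###*******####@++%@@@@@@@#=====-----==----==
#######*=-:-==--+*****=+#****+==--=+**##@++%@@@@@@@#=====-----=-------
#######*+-:-=---+**##*=+#***=-======-+*#@+*@@@@@@@%#=====-----=-------
#######*+-::=---+**#**=+#**===========###+*@@@@@@@%*=====-----=-------
*#######+=::-=--=****#===+*===========%#==*@@@@@@@%*=======---=-------
*######
[... 428 characters left out ...]
+-::---:::+@@%=+%%%%%%%%%%%%%%%%=%@@@@*:::---:::----=======--
@%*#####*:::---::::=@@@==++++++++++++++++=%@@@@+:::----:::-----======-
@@#*###+:::----::::-@@@===================%@@@@=::::----:..:::----=---
@@#***=:.::-==:..::-%@@+==================@@@@@=:::::==-:....::-------
@@%-:::::..:=+::..:=%@@#**###############*@@@@@+:::::+-.........:-----
#*+..........:::..:*#@@*=#@@@@@@@@@@@@@@%+@@@@@%::.:::...........::---
..............::..-*#@@#=*@@@@@@@@@@@@@@#+@@@@@@=..::.................
...............:.:-***#%=***************++%******:.:..................
...............:.:-=+++%==++++++++++++++=+%======:.:..................
.................--====%=================+#======-:...................
```

>>> {"name": "drive_tool", "arguments": {"squeeze": 20, "targets": [{"dx": 0,"dy": 0,"dz": -0.4,"yaw": 0,"fingers": 0.45},{"dx": -0.1,"dy": 0,"dz": -0.4,"yaw": 0,"fingers": 0.3},{"dx": -0.28,"dy": 0,"dz": 0,"yaw": 0,"fingers": 0.3},{"dx": -0.28,"dy": 0,"dz": 0,"yaw": 0,"fingers": 0.3},{"dx": -0.28,"dy": 0,"dz": 0,"yaw": 0,"fingers": 0.3},{"dx": -0.28,"dy": 0,"dz": 0,"yaw": 0,"fingers": 0.3},{"dx": -0.28,"dy": 0,"dz": 0,"yaw": 0,"fingers": 0.3},{"dx": -0.28,"dy": 0,"dz": 0,"yaw": 0,"fingers": 0.3},{"dx": -0.28,"dy": 0.15,"dz": 0,"yaw": 0,"fingers": 0.3},{"dx": -0.28,"dy": 0.2,"dz": 0,"yaw": 0,"fingers": 0.3},{"dx": -0.28,"dy": 0.2,"dz": 0,"yaw": 0,"fingers": 0.3},{"dx": -0.28,"dy": 0.2,"dz": 0,"yaw": 0,"fingers": 0.3},{"dx": -0.28,"dy": 0.2,"dz": 0,"yaw": 0,"fingers": 0.3},{"dx": -0.28,"dy": 0.2,"dz": 0,"yaw": 0,"fingers": 0.3},{"dx": -0.28,"dy": 0.2,"dz": 0,"yaw": 0,"fingers": 0.3},{"dx": -0.28,"dy": 0.2,"dz": 0,"yaw": 0,"fingers": 0.3},{"dx": -0.28,"dy": 0.2,"dz": 0,"yaw": 0,"fingers": 0.3},{"dx": -0.2,"dy": 0,"dz": 0,"yaw": 0,"fingers": 0.3},{"dx": 0,"dy": 0,"dz": 0,"yaw": 0,"fingers": 0.3}]}}

```text
clock: 27.55
position: [0.5991, -0.1828, 0.3161]
tool_rot: [-3.14, 0.002, 1.361]
force: [-0.0, -0.5, 0.3]
grip_width: 0.0597
finger_force: 0.0
```

```bash
python3 - <<'E'
from asc import *
st=readout.observe(); snap('wrist','tmp.png'); print(st['position'],st['tool_rot'],st['qpos'].round(2))
print('pred base',proj('wrist',[.6515,-.275,.05],st),'cap',proj('wrist',[.6395,-.1885,.042],st))
asc('wrist',160,80,560,380,5)
E
```

```text
[ 0.59913895 -0.18280681  0.31614835] [-3.14005238e+00  1.63757122e-03  1.36053224e+00] [-0.15  0.5   0.53  1.51 -0.26  1.21  0.22]
pred base (np.float64(374.37998271301063), np.float64(257.49803536678667)) cap (np.float64(350.44785221772906), np.float64(187.04315284408696))
+++++++++++++++++++++++++++++++++++++++=====+**########################***######
++++++++++++++++++++++-::::--------:::::::::::+*################################
++++++++++++++++++++++========================*#################################
=++++++++++++++++++++++++++++++++++++++++++++*################+==++**###########
+*##****+++++++++++++++++++++++++++++++++++++*##############*=--++++=--==+######
#############***+++++++++++++++++++++++++++++*##############+--=*++=::----=#####
####################*++++++++++++++++++++++++*##############*=-=#*++-:----=#####
########################++*++++++++++++++++++*################+++*##+-===+######
##############################*+++++++++++++######################**+*##########
###################################+=---=########################+=====*########
##############
[... 905 characters left out ...]
#################-:::---=-:::-=++##################*
#######=:::-::::+############################:::::-:::-=****++##################
#####*-.::::....=############################:::.::::::=+=+**+*#################
##+=-:..:--:....=############################:....:-::..::-=*+=*#****###########
*+........:....:*############################=....::.......:=++=-....:-+########
...............+##############################-.........................:=######
..............-##+--+*########################*...........................:=*###
..............*=:....:=*#######################=.............................-*#
..............-........:=######################-...............................:
```

>>> {"name": "drive_tool", "arguments": {"targets": [{"dx": 0,"dy": 0,"dz": 0,"yaw": -0.075,"fingers": 0.3},{"dx": 0,"dy": 0,"dz": 0,"yaw": -0.075,"fingers": 0.3},{"dx": 0,"dy": 0,"dz": 0,"yaw": -0.07,"fingers": 0.3},{"dx": 0,"dy": 0.2,"dz": 0,"yaw": 0,"fingers": 0.3},{"dx": 0,"dy": 0.2,"dz": 0.3,"yaw": 0,"fingers": 0.3},{"dx": 0,"dy": 0,"dz": 0.4,"yaw": 0,"fingers": 0.3},{"dx": 0,"dy": 0,"dz": 0.4,"yaw": 0,"fingers": 0.3},{"dx": 0,"dy": 0,"dz": 0.4,"yaw": 0,"fingers": 0.3},{"dx": 0,"dy": 0,"dz": 0.4,"yaw": 0,"fingers": 0.3},{"dx": 0,"dy": 0,"dz": 0.4,"yaw": 0,"fingers": 0.3},{"dx": 0,"dy": 0,"dz": 0.3,"yaw": 0,"fingers": 0.3},{"dx": 0,"dy": 0,"dz": 0,"yaw": 0,"fingers": 0.3}]}}

```text
clock: 28.8
position: [0.6377, -0.1719, 0.0529]
tool_rot: [-3.136, -0.003, 1.712]
force: [0.1, 0.2, 0.8]
grip_width: 0.0596
finger_force: 0.0
```

```bash
python3 - <<'E'
from asc import *
st=readout.observe(); snap('wrist','tmp.png'); print(st['position'],st['tool_rot'],st['qpos'].round(2))
print('pred base',proj('wrist',[.6515,-.275,.05],st),'capend',proj('wrist',[.6381,-.1756,.025],st))
asc('wrist',200,220,430,400,4)
E
```

```text
[ 0.63768007 -0.17187101  0.05289939] [-3.13550324e+00 -2.66064885e-03  1.71157275e+00] [-0.03  0.82  0.32  1.62 -0.35  0.76  0.6 ]
pred base (np.float64(313.94379785382733), np.float64(453.1374448430736)) capend (np.float64(315.65104474676684), np.float64(278.6969888978327))
%%%%%*+++++++++++++++++++++++++++++++++++++++++++++++++++
%%%%%*+++++++++++++++++++++++++++++++++++++++++++++++++++
%%%%%#+++++++++++++++++++++++++++++++++++++++++++++++++++
%%%%%**+++**+++++++++++++++++++++++++++++++++++++++++++++
%%%%%%****###***+++++++++++++++++++++++++++++++++++++++++
%%%%%%%%%%%%%%%###%###*++++++++++++++++++++++++++++++++++
%%%%%%%%%%%%%%%%%%%%%%*+==------==++++++++++++++++++++++*
%%%%%*+*+*%%%%%%%%%%%*-:::::::::::::-+++++++++=====++++*%
%%##+--:::#%%%%%%%%%#-:::::::::::::::=++++++++-.:---+++*%
+-:---::::*%%%%%%%%%#-----------------++++++++:..:---::-#
::---:::::+%%%%%%%%%#=----------------+####**+:...:---:::
:---::::::=%%%%%%%%#*+=--------------=+**%%%%*:....:---::
:-=-::::::=%%%%%%%#==+=+=-------------=+*%%%%*:.....:---:
.:=-:...::*%%%%%%%+====+====-----------=*%%%%%-....::=:..
....:....=%%%%%%%#==++++++++++==========+%%%%%*:...:.....
....:...:#%%%%%%%*=+******************+=+%%%%%%=...:.....
.......:*%%%%%%%%====+*############*+====%%%%%%#-........
.......=%%%%%%%%#*########%%%%%%##******+#%%%%%%*:.......
.......+%%%%%%%%##%%%%%%%%%%%%%%%%%%%%%%##%%%%%%#:.......
.......:*%%%%%%%##%%%%%%%%%%%%%%%%%%%%%%##%%%%%%-........
........:#%%******####%%%%%%%%%%%%%####*+***#%%=.........
.........:**:........:::--=====-:::.........=*=..........
```

>>> {"name": "drive_tool", "arguments": {"targets": [{"dx": -0.05,"dy": 0,"dz": 0.2,"yaw": 0,"fingers": 0.3},{"dx": 0,"dy": 0,"dz": 0.13,"yaw": 0,"fingers": 0.3},{"dx": 0,"dy": 0,"dz": 0.07,"yaw": 0,"fingers": 0.3},{"dx": 0,"dy": 0,"dz": 0,"yaw": 0,"fingers": 0.3},{"dx": 0,"dy": 0,"dz": 0,"yaw": 0,"fingers": 0.5},{"dx": 0,"dy": 0,"dz": 0,"yaw": 0,"fingers": 0.7},{"dx": 0,"dy": 0,"dz": 0,"yaw": 0,"fingers": 0.7},{"dx": 0,"dy": 0,"dz": 0,"yaw": 0,"fingers": 0.7}]}}

```text
clock: 29.65
position: [0.6411, -0.1787, 0.0173]
tool_rot: [3.141, 0.0, 1.711]
force: [0.6, 1.6, 4.6]
grip_width: 0.0335
finger_force: 21.2
```

>>> {"name": "drive_tool", "arguments": {"targets": [{"dx": 0,"dy": 0,"dz": -0.1,"yaw": 0,"fingers": 0.7},{"dx": 0,"dy": 0,"dz": -0.1,"yaw": 0,"fingers": 0.7},{"dx": 0,"dy": 0,"dz": -0.1,"yaw": 0,"fingers": 0.7},{"dx": 0,"dy": 0,"dz": -0.1,"yaw": 0,"fingers": 0.7},{"dx": 0,"dy": 0,"dz": -0.1,"yaw": 0,"fingers": 0.7},{"dx": 0,"dy": 0,"dz": -0.1,"yaw": 0,"fingers": 0.7},{"dx": 0,"dy": 0,"dz": -0.1,"yaw": 0,"fingers": 0.7},{"dx": 0,"dy": 0,"dz": -0.1,"yaw": 0,"fingers": 0.7},{"dx": 0,"dy": 0,"dz": -0.1,"yaw": 0,"fingers": 0.7},{"dx": 0,"dy": 0,"dz": 0,"yaw": 0,"fingers": 0.7}]}}

```text
clock: 30.65
position: [0.6414, -0.179, 0.1084]
tool_rot: [3.14, 0.001, 1.71]
force: [0.7, -1.5, -1.9]
grip_width: 0.0332
finger_force: 20.8
```

>>> {"name": "drive_tool", "arguments": {"targets": [{"dx": 0,"dy": 0,"dz": 0,"yaw": 0,"fingers": 0.62},{"dx": 0,"dy": 0,"dz": 0,"yaw": 0,"fingers": 0.612},{"dx": 0,"dy": 0,"dz": 0,"yaw": 0,"fingers": 0.608},{"dx": 0,"dy": 0,"dz": 0,"yaw": 0,"fingers": 0.605},{"dx": 0,"dy": 0,"dz": 0,"yaw": 0,"fingers": 0.605},{"dx": 0,"dy": 0,"dz": 0,"yaw": 0,"fingers": 0.605},{"dx": 0,"dy": 0,"dz": 0,"yaw": 0,"fingers": 0.605},{"dx": 0,"dy": 0,"dz": 0,"yaw": 0,"fingers": 0.605}]}}

```text
clock: 31.45
position: [0.6408, -0.1789, 0.1069]
tool_rot: [3.141, 0.0, 1.71]
force: [-0.7, -0.7, -0.2]
grip_width: 0.0337
finger_force: 0.0
```

```bash
python3 - <<'E'
from asc import *
snap('scene','tmp.png'); st=readout.observe(); p=st['position']; print(p,st['finger_force'],st['moment']); c=np.array([p[0],p[1],p[2]+.0187]); print('pin',proj('scene',c),'hang base',proj('scene',c-[0,0,.097]),'lying base',proj('scene',c+[.013,-.097,0]))
asc('scene',230,270,350,380,2)
E
```

```text
[ 0.64080127 -0.17889018  0.1069302 ] 0.0 [-0.04734463 -0.04377541  0.01446194]
pin (np.float64(305.69689838026017), np.float64(307.55026883183933)) hang base (np.float64(306.2065602922552), np.float64(326.48305092900716)) lying base (np.float64(273.15358926676896), np.float64(346.8116969243749))
######################=.:::::::::::::::::::::::::::-=++=####
#####################+...::::::::::::::::::::::::.:++++++###
######################+....::::::::::::::::::::..-+++++++*##
#######################*:.....::::::::::::::....-:-++++++=*#
########################*:.....................:=+-:=++++++#
#########################*-.:..................:====:-++++++
#############################=..................-+===::=++++
##############################=.:...:.........:::-==:--.-=++
###############################-...--:........:.::::.....:=+
###############################*--=---:........:..:::-=-...:
################################*=-----:...........:=+++-...
###############################++*=----:::.......:-++++++=-.
################################*====------==-:-=++++++++++=
##################################*+====+++=---=++++++++++++
###################################++++===----=+++++++++++++
####################################*+++++===+++++++++++++++
#####################################+++++++++++++++++++++++
######################################++++++++++++++++++++++
#######################################+++++++++++++++++++++
########################################*+++++++++++++++*###
##########################################*+++++++*#########
###########################################*++***###########
############################################################
############################################################
############################################################
############################################################
############################################################
```

```bash
python3 - <<'E'
from h import *
snap('wrist','w10.png'); snap('scene','s10.png')
a=cv2.imread('pics/s10.png')[240:390,220:370]; b=cv2.imread('pics/w10.png')[180:440,190:450]
cv2.imwrite('pics/c10.png',np.hstack([cv2.resize(a,(390,390),interpolation=cv2.INTER_CUBIC),cv2.resize(b,(390,390))]))
E
```

```text
(no output)
```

View pics/c10.png

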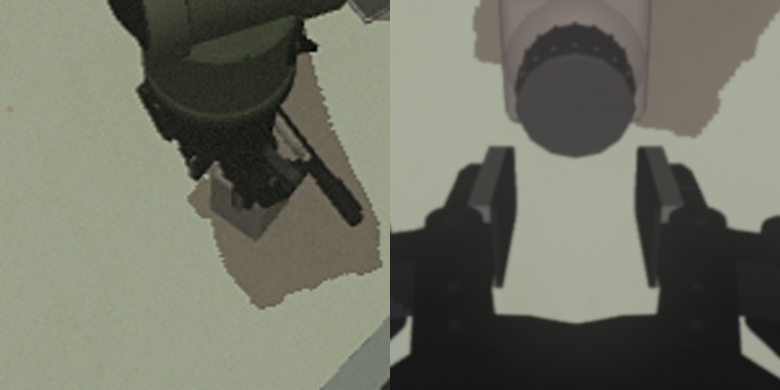

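```bash
python3 - <<'E'
from h import *
st=readout.observe(); print(st['position'],st['tool_rot'])
for e in [(313,250),(273,250),(353,250),(313,284)]: print(atz('wrist',*e,.10,st))
print(proj('wrist',np.array(st['position'])*[1,1,0]+[0,0,.1]))
E
```

```text
[ 0.64076642 -0.17887045  0.1069015 ] [3.14145157e+00 1.27162475e-04 1.71039793e+00]
[ 0.6370156  -0.16089455  0.1       ]
[ 0.62012447 -0.16329588  0.1       ]
[ 0.65391102 -0.15855679  0.1       ]
[ 0.63919984 -0.17651664  0.1       ]
(np.float64(315.7767594219447), np.float64(289.2598678134))
```

>>> {"name": "drive_tool", "arguments": {"squeeze": 40, "targets": [{"dx": 0,"dy": 0,"dz": -0.15,"yaw": 0,"fingers": 0.4},{"dx": 0,"dy": 0,"dz": 0,"yaw": 0,"fingers": 0.4},{"dx": 0.09,"dy": -0.013,"dz": 0,"yaw": 0,"fingers": 0.4},{"dx": 0.09,"dy": 0,"dz": 0,"yaw": 0,"fingers": 0.4},{"dx": 0,"dy": 0,"dz": 0.15,"yaw": 0,"fingers": 0.4},{"dx": 0,"dy": 0,"dz": 0.15,"yaw": 0,"fingers": 0.4},{"dx": 0,"dy": 0,"dz": 0.15,"yaw": 0,"fingers": 0.4},{"dx": 0,"dy": 0,"dz": 0.05,"yaw": 0,"fingers": 0.4},{"dx": 0,"dy": 0,"dz": 0,"yaw": 0,"fingers": 0.4}]}}

```text
clock: 32.5
position: [0.6362, -0.1614, 0.0704]
tool_rot: [-3.14, -0.0, 1.71]
force: [0.2, -0.6, -0.2]
grip_width: 0.0514
finger_force: 0.0
```

>>> {"name": "drive_tool", "arguments": {"targets": [{"dx": 0,"dy": 0,"dz": 0,"yaw": 0,"fingers": 0.5},{"dx": 0,"dy": 0,"dz": 0,"yaw": 0,"fingers": 0.6},{"dx": 0,"dy": 0,"dz": 0,"yaw": 0,"fingers": 0.7},{"dx": 0,"dy": 0,"dz": 0,"yaw": 0,"fingers": 0.7},{"dx": 0,"dy": 0,"dz": 0,"yaw": 0,"fingers": 0.7}]}}

```text
clock: 33.0
position: [0.6376, -0.1613, 0.0726]
tool_rot: [3.14, 0.001, 1.71]
force: [2.2, 0.1, 6.4]
grip_width: 0.0299
finger_force: 37.0
```

```bash
python3 - <<'E'
from asc import *
snap('wrist','tmp.png'); st=readout.observe(); print(st['force'],st['position'],st['grip_width'],st['finger_force'],st['qpos'].round(2))
asc('wrist',220,220,420,420,4)
E
```

```text
[2.31761965 0.32793197 6.8526093 ] [ 0.63762568 -0.1613103   0.07259964] 0.029953267238953835 37.03950156457722 [-0.05  0.79  0.34  1.63 -0.34  0.77  0.58]
%%%*****++***+++**+====-====+**+++***++++++**++*++
%%%*****++*+++++=-:::::::::::-=+++++*++++*++++++**
%%%%##***+++++=-:::::::-:::-:::-=++++++++*++******
%%%%%%%%%++++-:-:----====-----:-:-+++++++++*******
%%%%%%%%%+++=:------------------::=++++++*********
%%%%%%%%%*+=----------------------:=+++++********#
%%%%%%%%%*+-------------------------++++*********#
%%%%%%%%%*---------------------------+++********%%
%%%%%%#**+---------------------------===++****#%%%
%%%%%=:::-----------------------------:.:-###%%%%%
%%%%=:::---::---------------------::---:::+%%%%%%%
%%%+:::----:.:-------------------:.:---:..:+%%%%%%
#+-::::::==:..-#*=-----------=*#-..:==::...:-+#%%%
:::::::..:-:..+%%%##**+++**#%%%%=..:-:...:::..:#%%
...........:.:#%%%%%%%%%%%%%%%%%*.::...........::-
...........::-%%%%%%%%%%%%%%%%%%%:::..............
...........::+%%%%%%%%%%%%%%%%%%%=::..............
...........::#%%%%%%%%%%%%%%%%%%%*::..............
...........--%%%%%%%%%%%%%%%%%%%%%--..............
..........-%%%%%%%%%%%%%%%%%%%%%%%%%-.............
..........-%%%%%%%%%%%%%%%%%%%%%%%%%:.............
...........-----=++**#%%%#**+==-----..............
.......................:..........................
..................................................
..................................................
```

```bash
python3 - <<'E'
from h import *
st=readout.observe()
for e in [(312,272),(256,272),(368,272),(312,220),(312,328)]: print(atz('wrist',*e,.10,st))
E
```

```text
[ 0.6330177  -0.13963016  0.1       ]
[ 0.61434722 -0.14235467  0.1       ]
[ 0.65170518 -0.13712716  0.1       ]
[ 0.63055458 -0.12191667  0.1       ]
[ 0.63600059 -0.1611341   0.1       ]
```

>>> {"name": "drive_tool", "arguments": {"targets": [{"dx": 0,"dy": 0,"dz": 0,"yaw": 0,"fingers": 0.6},{"dx": 0,"dy": 0,"dz": 0,"yaw": 0,"fingers": 0.5},{"dx": 0,"dy": 0,"dz": 0,"yaw": 0,"fingers": 0.4},{"dx": 0,"dy": 0,"dz": 0,"yaw": 0,"fingers": 0.4}]}}

```text
clock: 33.45
position: [0.6368, -0.1611, 0.0717]
tool_rot: [-3.141, -0.0, 1.71]
force: [0.1, 0.5, 0.9]
grip_width: 0.0513
finger_force: 0.0
```

```bash
python3 - <<'E'
from asc import *
snap('wrist','tmp.png'); st=readout.observe(); print(st['position'],st['tool_rot'])
asc('wrist',200,100,440,420,4)
E
```

```text
[ 0.63679151 -0.16112203  0.07167838] [-3.14128009e+00 -8.06464342e-05  1.71042922e+00]
++++++++++++++++++++++++++++*+==--::.::-==++++++++++++++++++
+++++++++++++++++++++++++++++====++++=:...::--==++=+++++++++
+++++++++++++++++++++++++++++++++=-++=.........::::::-==++++
+++++++++++++++++++++++++++++++++++++=-::.....:::::::::::--=
++++++++++++++++++++++++++++++++++++++++++=-:...::::::::::::
*+++++++++++++++++++++++++++++++++++++++++++++==-::.::::::::
%#*+++++++++++++++++++++++++++++++++++++++++++++++++=-::::::
%%%%*++++++++++++++++++++++++++++++++++++++++++++++++++++=-:
%%%#*+++++++++++++++++++++++++++++++++++++++++++++++++++++++
%%%%*+++++++++++++++++++++++++++++++++++++++++++++++++++++++
%%%%%#**++++++++++==========----------==++++++++++++++++++++
%%%%%%%#*****++++=========================++++++++++++++++++
%%%%%%%#*+++++++===+++++++++==++++++++++++=+++++++++++++++++
%%%%%%%***+***++*******++++++++++++*******++++++++++++++++++
%%%%%%%******+++*****+++++*******+++++*****+++++++++++++++++
%%%%%%%#******++***++++*+=+==-=+=++*++++***+++++++++++++++++
%%%%%%%#******++*+++++=-::::::::::-=
[... 727 characters left out ...]
+**#%%%%%%%%#:...:-=:..::::::
.......::..:=%%%%%%%%%%%%%%%%%%%%%%%%%%%%%%%=...::..........
........:..:#%%%%%%%%%%%%%%%%%%%%%%%%%%%%%%%#:..:...........
........:..+%%%%%%%%%%%%%%%%%%%%%%%%%%%%%%%%%+..:...........
..........-%%%%%%%%%%%%%%%%%%%%%%%%%%%%%%%%%%%::............
.........:*%%%%%%%%%%%%%%%%%%%%%%%%%%%%%%%%%%%*.............
.........:*%%%%%%%%%%%%%%%%%%%%%%%%%%%%%%%%%%%*:............
..........-%%%%%%%%%%%%%%%%%%%%%%%%%%%%%%%%%%%-.............
...........==::------=++**##%##**++=-------:==.............-
.........................:::::::::.........................*
..........................................................:#
..........................................................-%
```

```bash
python3 - <<'E'
from h import *
st=readout.observe(); im=cv2.cvtColor(cv2.imread('pics/tmp.png'),cv2.COLOR_BGR2GRAY)
for e in [(316,283),(268,280),(366,280),(316,237),(316,328)]: print(atz('wrist',*e,.10,st))
print('TCP at z',[np.round(proj('wrist',[*st['position'][:2],z],st)) for z in (.0717,.09,.1)])
E
```

```text
[ 0.63406877 -0.14285289  0.1       ]
[ 0.61795918 -0.14409563  0.1       ]
[ 0.65059966 -0.13954112  0.1       ]
[ 0.63179724 -0.12691226  0.1       ]
[ 0.63655275 -0.1602188   0.1       ]
TCP at z [array([316., 296.]), array([316., 317.]), array([316., 330.])]
```

>>> {"name": "drive_tool", "arguments": {"targets": [{"dx": 0.09,"dy": 0,"dz": 0,"yaw": 0,"fingers": 0.4},{"dx": 0.09,"dy": 0,"dz": 0,"yaw": 0,"fingers": 0.4},{"dx": 0,"dy": 0,"dz": 0,"yaw": 0,"fingers": 0.4},{"dx": 0,"dy": 0,"dz": 0,"yaw": 0,"fingers": 0.5},{"dx": 0,"dy": 0,"dz": 0,"yaw": 0,"fingers": 0.6},{"dx": 0,"dy": 0,"dz": 0,"yaw": 0,"fingers": 0.7},{"dx": 0,"dy": 0,"dz": 0,"yaw": 0,"fingers": 0.7},{"dx": 0,"dy": 0,"dz": 0,"yaw": 0,"fingers": 0.7}]}}

```text
clock: 34.3
position: [0.6353, -0.1434, 0.0725]
tool_rot: [3.14, 0.0, 1.71]
force: [2.2, 2.6, 6.4]
grip_width: 0.0327
finger_force: 36.9
```

```bash
python3 - <<'E'
from asc import *
snap('wrist','tmp.png'); st=readout.observe(); print(st['position'],st['tool_rot'],st['grip_width'],st['finger_force'])
asc('wrist',200,180,440,420,4)
E
```

```text
[ 0.63530112 -0.14341817  0.07249536] [3.13970538e+00 2.23832694e-04 1.71032318e+00] 0.03280974477994693 36.86785455734935
@@@%#*************+++*****+***********************++=--:::::
@@@@@%%************************************************++=--
@@@@@@@##***************************************************
@@@@@@@%**********+++++++++++++++++++++*********************
@@@@@@@%*********+=====================+********************
@@@@@@@%********+=======================+*******************
@@@@@@@%*******+=========================+******************
@@@@@@@@%##***+====================+++++==+***************##
@@@@@@@@@@@@@%+********++++++++++********++**************%@@
@@@@@@@@@@@@@%********++*********++*******+************#%%@@
@@@@@@@@@@@@@%*****++*******+*******++****+***********#%@@@@
@@@@@@@@@@@@@@***++**++=-:::::::-=++**++*++***********#@@@@@
@@@@@@@@@@@@@%=--:=*=:::::::::::::::=*=:---+*********#%@@@@@
@@@@@@@@@%#**=--:.:-:::::::::::::::::-:.:--===+*****%@@@@@@@
@@@@@@@@%-:::---:.::-::-----------:::::..---:.:-##%%@@@@@@@@
@@@@@@@%=:::---:.:::-----------------::..:---:::=%@@@@@@@@@@
@
[... 152 characters left out ...]
---------..::....::..:*%%%%%+
--::...........:.----------------------:.:...........::--==:
...............:.-=-------------------=:.:..................
.................+%+-----------------+%+....................
:...............:#%%#+=-----------=*#%%#:..................:
..............:-=%%%%%%##**+++**#%%%%%%%=-:.................
..............-%%%%%%%%%%%%%%%%%%%%%%%%%%%-.................
..............:%%%%%%%%%%%%%%%%%%%%%%%%%%#:.................
--.............:-----=++*##%%%#**+==-----:.............--...
%-.....................................................-#=..
%:.....................................................:%%#=
+.......................................................+%%%
```

>>> {"name": "drive_tool", "arguments": {"targets": [{"dx": 0,"dy": 0,"dz": -0.1,"yaw": 0,"fingers": 0.7},{"dx": 0,"dy": 0,"dz": -0.25,"yaw": 0,"fingers": 0.7},{"dx": 0,"dy": 0,"dz": -0.3,"yaw": 0,"fingers": 0.7},{"dx": 0,"dy": 0,"dz": -0.3,"yaw": 0,"fingers": 0.7},{"dx": 0,"dy": 0,"dz": -0.3,"yaw": 0,"fingers": 0.7},{"dx": 0,"dy": 0,"dz": -0.3,"yaw": 0,"fingers": 0.7},{"dx": 0,"dy": 0,"dz": -0.25,"yaw": 0,"fingers": 0.7},{"dx": 0,"dy": 0,"dz": 0,"yaw": 0.055,"fingers": 0.7},{"dx": 0,"dy": 0,"dz": 0,"yaw": 0.055,"fingers": 0.7},{"dx": 0,"dy": 0,"dz": 0,"yaw": 0.055,"fingers": 0.7},{"dx": 0,"dy": 0,"dz": 0,"yaw": 0.055,"fingers": 0.7},{"dx": 0,"dy": 0,"dz": 0,"yaw": 0,"fingers": 0.7}]}}

```text
clock: 35.55
position: [0.6341, -0.1436, 0.2521]
tool_rot: [-3.141, 0.0, 1.363]
force: [0.3, -0.4, -0.8]
grip_width: 0.0331
finger_force: 38.5
```

>>> {"name": "drive_tool", "arguments": {"targets": [{"dx": 0.1,"dy": -0.25,"dz": 0,"yaw": 0,"fingers": 0.7},{"dx": 0.1,"dy": -0.25,"dz": 0,"yaw": 0,"fingers": 0.7},{"dx": 0.1,"dy": -0.25,"dz": 0,"yaw": 0,"fingers": 0.7},{"dx": 0.1,"dy": -0.25,"dz": 0,"yaw": 0,"fingers": 0.7},{"dx": 0.1,"dy": -0.25,"dz": 0,"yaw": 0,"fingers": 0.7},{"dx": 0.1,"dy": -0.25,"dz": 0,"yaw": 0,"fingers": 0.7},{"dx": 0.1,"dy": -0.25,"dz": 0,"yaw": 0,"fingers": 0.7},{"dx": 0.1,"dy": -0.28,"dz": 0,"yaw": 0,"fingers": 0.7},{"dx": 0,"dy": 0,"dz": 0,"yaw": 0,"fingers": 0.7}]}}

```text
clock: 36.45
position: [0.4496, -0.0222, 0.2521]
tool_rot: [-3.14, -0.001, 1.369]
force: [-0.2, -1.0, -2.1]
grip_width: 0.0326
finger_force: 39.1
```

>>> {"name": "drive_tool", "arguments": {"targets": [{"dx": 0.29,"dy": 0,"dz": 0,"yaw": 0,"fingers": 0.7},{"dx": 0.29,"dy": 0,"dz": 0,"yaw": 0,"fingers": 0.7},{"dx": 0.29,"dy": 0,"dz": 0,"yaw": 0,"fingers": 0.7},{"dx": 0.29,"dy": 0,"dz": 0,"yaw": 0,"fingers": 0.7},{"dx": 0.29,"dy": 0,"dz": 0,"yaw": 0,"fingers": 0.7},{"dx": 0.27,"dy": 0.03,"dz": 0,"yaw": 0,"fingers": 0.7},{"dx": 0,"dy": 0,"dz": 0,"yaw": 0,"fingers": 0.7},{"dx": 0,"dy": 0,"dz": 0,"yaw": 0,"fingers": 0.7}]}}

```text
clock: 37.25
position: [0.4903, 0.1439, 0.2518]
tool_rot: [3.142, 0.001, 1.367]
force: [0.8, -0.9, -1.3]
grip_width: 0.0328
finger_force: 39.1
```

```bash
python3 - <<'E'
from asc import *
snap('wrist','tmp.png'); st=readout.observe(); print(st['force'],st['position'],st['tool_rot'],st['grip_width'])
asc('wrist',140,60,500,420,5)
E
```

```text
[-0.28400889 -0.57919128 -1.0561106 ] [0.49022719 0.14332889 0.25185401] [3.14154842e+00 5.42049663e-04 1.36551100e+00] 0.03313528763226805
@@@@@@@@@@@@@@@+-====#@@@@+@@@@@@@%%%%@%@#*@@@@@@@*======:::::::::::::::
@@@@@@@@@@@@@@@+-====#@@@@#@@@@@%#***###%#*%@@@@@@*======:::::::::::::::
@@@@@@@@@@@@@@@+-====#%@@@+*###**********++%@@@@@@*======:::::::::::::::
@@@@@@@@@@@@@@@+--===#@@@@+%@@@@@@@@@@@@@#*%@@@@@@*======:::::::::::::::
@@@@@@@@@@@@@@@+--===#@@@%+%@@@@@@@@@@@@@#+@@@@@@@*======:::::::::::::::
@@@@@@@@@@@@@@@+--===#%%%%+%@%@@@@@@@@@@@#+%@@@@@%*======:::::::::::::::
@@@@@@@@@@@@@@%+--===#%%%%+%@@@@@@@@@@@@@#+%@@@@%%*======:::::::::::::::
@@@@@@@@@@%%%%%+--===*%%%%+#%@@@@@@@@@@@@#+%@@@@%%*======:::::::::::::::
@@@@@%%%%%%%%%#+--===*%%%%+#%%%%@@@@@@@@%#+%@@@@%%*======:::::::::::::::
%%%%%%%%%%%%%%%+=-===*%%%%+*%############**%%%%%%%*======:::::::::::::::
%%%%%%%%%%%%%%%*=-===*%%%%*#%%%%%%%%%%%%%#*%%%%%%%+======:::::::::::::::
%%%%%%%%#%%%%%%*=:===+%%%%+#%%%%%%%%%%@@%#+%%%%%@%+======:::::::::::::::
%%%%%%%%#%%%%%%*=:===+%%%%+*%%%%%%%%%%%%%#*%@@@@@@+======:::::::::::::::
#%%%%%%%#%%
[... 967 characters left out ...]
++++++++++++++=:-+::::::-%@@@@@*----======*
::::::::::+**+=:::::::::::=++++++++++++++++=:::::::::::=+**-:::::::--=*+
...:::::::::::::::::::::::===++++++++++++++=::::::::::::::::::::::::::-=
.....::::::::::::::::::::-@%*++++++++++++#@%::::::::::::::::::::::::::::
.....:::::::::::::::::::-#@@@@%***++**#@@@@@--::::::::::::::::::::::::::
..:==:::::::::....:::::-@@@@@@@@@@@@@@@@@@@@@%::::::::::::::::::-%=:::::
.:++-::::::::........:::@@@@@@@@@@@@@@@@@@@@@*::::::....::::::::-#@%::::
............-.....::...::::::-=+**##*+==-:::::::::::....*=:::::...:=::::
..........-==...........::::::::::::::::::::::::........+@%=:...........
........-=+=-.............:::::::::::::::::::...........-@@@%=:.........
```

>>> {"name": "drive_tool", "arguments": {"targets": [{"dx": 0.015,"dy": -0.02,"dz": 0,"yaw": 0,"fingers": 0.7},{"dx": 0,"dy": 0,"dz": 0.3,"yaw": 0,"fingers": 0.7},{"dx": 0,"dy": 0,"dz": 0.3,"yaw": 0,"fingers": 0.7},{"dx": 0,"dy": 0,"dz": 0.3,"yaw": 0,"fingers": 0.7},{"dx": 0,"dy": 0,"dz": 0.2,"yaw": 0,"fingers": 0.7},{"dx": 0,"dy": 0,"dz": 0,"yaw": 0,"fingers": 0.7}]}}

```text
clock: 37.9
position: [0.4873, 0.1451, 0.1401]
tool_rot: [-3.139, 0.002, 1.364]
force: [-0.1, -0.2, -0.6]
grip_width: 0.0329
finger_force: 39.1
```

>>> {"name": "drive_tool", "arguments": {"targets": [{"dx": 0,"dy": 0,"dz": 0.15,"yaw": 0,"fingers": 0.7},{"dx": 0,"dy": 0,"dz": 0.15,"yaw": 0,"fingers": 0.7},{"dx": 0,"dy": 0,"dz": 0.15,"yaw": 0,"fingers": 0.7},{"dx": 0,"dy": 0,"dz": 0.1,"yaw": 0,"fingers": 0.7},{"dx": 0,"dy": 0,"dz": 0.05,"yaw": 0,"fingers": 0.7},{"dx": 0,"dy": 0,"dz": 0,"yaw": 0,"fingers": 0.7}]}}

```text
clock: 38.5
position: [0.4886, 0.146, 0.082]
tool_rot: [-3.142, 0.0, 1.365]
force: [0.3, -0.5, -0.8]
grip_width: 0.0332
finger_force: 39.2
```

>>> {"name": "drive_tool", "arguments": {"targets": [{"dx": 0,"dy": 0,"dz": 0.03,"yaw": 0,"fingers": 0.7},{"dx": 0,"dy": 0,"dz": 0.015,"yaw": 0,"fingers": 0.7},{"dx": 0,"dy": 0,"dz": 0,"yaw": 0,"fingers": 0.7}]}}

```text
clock: 38.8
position: [0.4887, 0.1462, 0.0775]
tool_rot: [3.141, -0.0, 1.365]
force: [0.4, 0.7, -1.1]
grip_width: 0.0329
finger_force: 39.2
```

>>> {"name": "drive_tool", "arguments": {"targets": [{"dx": 0,"dy": 0,"dz": 0,"yaw": 0,"fingers": 0.6},{"dx": 0,"dy": 0,"dz": 0,"yaw": 0,"fingers": 0.5},{"dx": 0,"dy": 0,"dz": 0,"yaw": 0,"fingers": 0.45},{"dx": 0,"dy": 0,"dz": 0,"yaw": 0,"fingers": 0.45},{"dx": 0,"dy": 0,"dz": -0.1,"yaw": 0,"fingers": 0.45},{"dx": 0,"dy": 0,"dz": -0.3,"yaw": 0,"fingers": 0.45},{"dx": 0,"dy": 0,"dz": -0.4,"yaw": 0,"fingers": 0.45},{"dx": 0,"dy": 0,"dz": -0.4,"yaw": 0,"fingers": 0.45},{"dx": 0,"dy": 0,"dz": -0.4,"yaw": 0,"fingers": 0.45},{"dx": 0,"dy": 0,"dz": -0.4,"yaw": 0,"fingers": 0.45},{"dx": 0,"dy": 0,"dz": -0.4,"yaw": 0,"fingers": 0.45},{"dx": 0,"dy": 0,"dz": 0,"yaw": 0,"fingers": 0.45}]}}

```text
clock: 40.0
position: [0.4901, 0.1462, 0.3225]
tool_rot: [3.136, -0.005, 1.364]
force: [0.8, 0.6, 0.3]
grip_width: 0.0469
finger_force: 0.0
```

```bash
python3 - <<'E'
from asc import *
snap('scene','tmp.png'); snap('wrist','w12.png'); st=readout.observe(); print(st['position'],st['tool_rot'])
import shutil; shutil.copy('pics/tmp.png','pics/s12.png'); shutil.copy('pics/w12.png','pics/tmp.png')
print('cap2',proj('wrist',[.4885,.146,.105],st),'cap0',proj('wrist',[.521,.297,.105],st))
asc('wrist',140,0,540,400,5)
E
```

```text
[0.48850232 0.14608952 0.31828406] [ 3.14051802e+00 -1.36822334e-03  1.36484604e+00]
cap2 (np.float64(314.19493129056696), np.float64(200.24543616269827)) cap0 (np.float64(315.1544354166549), np.float64(41.63329653586186))
@@@@@@@%@@@@@@@@@@@+===------------------------------===-=======+@@@@@@@@@@@@@@@
@@@@@@@@@@@@@@@@@@@=:--------------------------------============@@@@@@@@@@@@@@@
@@@@@@@@@@@@@@@@@@@=:--===*+=============#======-----============@@@@@@@@@@@@@@@
@@@@@@@@@@@@@@@@@@@=:=-+*#%**###%%%%%%%%*%%####*=---=============@@@@@@@@@@@@@@@
@@@@@@@@@@@@@@@@@@@=:==*#@@*#@@@%####%@@#%@@@@@%=--========--====%@@@@@@@@@@@@@@
@@@@@@@@@@@@@@@@@@@=-==*#@@*#@@#######%@#%@@@@@%=--====--::::-*+=%@@@@@@@@@@@@@@
@@@@@@@@@@@@@@@@@@@=-==*#@@*#@%######*#%#*@@@@@%=-----:::::::-*==%@@@@@@@@@@@@@@
@@@@@@@@@@@@@@@@@@@=-==*#@@*#@@@#*+++*##**###%@%=---:::::::::-#==#@@@%%%%%%%%%@@
@@@@@@@@@@@@@@@@@@@=-==*#@@##@%#*+********####@%=---:::::::::-#*=#@@@%%%*#####%%
@@@@@@@@@@@@@@@@@@@+-==*#@@#+**++*******++######==--:::::::::-#*=#@@@@@@*%@%#*@#
@@@@@@@@@@@@@@@@@@@+-==*#@%+*###########*+######=---:::::::::-#*=#@
[... 1662 characters left out ...]
@@@@@@@@@@@@@@@@@%::::-=-::=++++==@@@#----@@@@@@@@@@
:::::-+***=-:::::-+-:::+@@##***#@@@@@@@@@@@@@@-:::==::::::-#%%@@#+=+*#@@@@@@@@@*
.....:===-:...:::::::::%@@@@@@@#%%@@@@@@@@@@@@+::::::::::::=+*#*::::::-+%@@@@@%=
................::::::+@@@@@@%@@@@@@@@@@@@@@@@%:::::::::::...::::::::::::-*@@@@#
..................::::%@@@@@@@@@@@@@@@@@@@@@@@@+:::::::.....::::::::::::::::=#@@
..................:::+@@@@@@@@@@@@@@@@@@@@@@@@@@-:::::.....:::::::::....::::::-=
-..................::%@@@@@@@@@@@@@@@@@@@@@@@@@@+:::::.....::::::::::=:........:
+....................+@@@@@@@@@@@@@@@@@@@@@@@@@%-::........::::::::::#%:........
........---...........:::::::-==+***++=--::::::::...:.....-%%=........-:........
```

>>> {"name": "drive_tool", "arguments": {"squeeze": 60, "targets": [{"dx": 0.2,"dy": 0,"dz": -0.05,"yaw": 0,"fingers": 0.65},{"dx": 0.2,"dy": 0.2,"dz": 0,"yaw": 0,"fingers": 0.65},{"dx": 0.2,"dy": 0.25,"dz": 0,"yaw": 0,"fingers": 0.65},{"dx": 0.18,"dy": 0.25,"dz": 0,"yaw": 0,"fingers": 0.65},{"dx": 0,"dy": 0.25,"dz": 0,"yaw": 0,"fingers": 0.65},{"dx": 0,"dy": 0.25,"dz": 0,"yaw": 0,"fingers": 0.65},{"dx": 0,"dy": 0.12,"dz": 0,"yaw": 0,"fingers": 0.65},{"dx": 0,"dy": 0,"dz": 0,"yaw": 0,"fingers": 0.65},{"dx": 0,"dy": 0,"dz": 0,"yaw": 0,"fingers": 0.65}]}}

```text
clock: 41.0
position: [0.633, 0.1953, 0.3213]
tool_rot: [-3.14, 0.001, 1.364]
force: [0.3, 0.9, -0.0]
grip_width: 0.0296
finger_force: 0.0
```

```bash
python3 - <<'E'
from asc import *
snap('wrist','tmp.png'); st=readout.observe(); print(st['position'],st['tool_rot'])
for y in (-28,0,28): print('bar',proj('wrist',[.6345+y*.000205,.1955+y*.00098,.254],st))
asc('wrist',180,140,460,400,4)
E
```

```text
[0.63287718 0.19557531 0.32168817] [-3.14038383e+00  5.62559061e-04  1.36490796e+00]
bar (np.float64(317.6098859593777), np.float64(288.5298768158585))
bar (np.float64(317.7872856376593), np.float64(245.60157140859022))
bar (np.float64(317.93430877605505), np.float64(199.2189553766499))
====-:+*****-------=++++++**==************************#@@#%@%%@@*#+*#@
=---=+******--------+*******==**********************%@@@@*%@#*%@*#*##@
+++++*******-=------+**####*==*******************#%@@@@@@*%@##@@****#@
=***********=-------+***###*==***************#%%@@@@@@@@@#%%++@@****%@
=***********=--=+*+-+***###*==********%%%%%@@@@@@@@@@@@@@@%%@@@@@@@@@@
-****+=*****=--***+-+****#**==*######%@@@@@@@@@@@@@@@@@@@@@@@@@@@@@@@@
-+***=-*****=--***+-=*******==+#%%%@@@@@@@@@@@@@@@@@@@@@@@@@@@@@@@@@@@
-+***+-+****+-==++===+++++++++++++++%@@@@@@@@@@@@@@@@@@@@@@@@@@@@@@@@@
-+***+-+****+-++++++++++++++==++++++%@@@@@@@@@@@@@@@@@@@@@@@@@@@@@@@@#
-=+++=-=****+--+***--*******=-+#++++%@@@@@@@@@@@@@@@@@@@@@@@@@@@@@@@#=
======-=*****--+***--***##%#+-*#*+++%@@@@@@@@@@@@@@@@@@@@@@@@@@@@@@@#+
==++==--*****--=***=-***#@@@*-+
[... 759 characters left out ...]
*-:......:==:::=@@@@*@@@@@@@@@@@@=:::==:::::::-+@@@@@@%#****#
...:%%%##+.........:::::*%%@@#@@@@@@@@@@@@*::::::::::::::+##%%#:::::::
....................::::%@@@@%@@@@@@@@@@@@%:::::::::::::::::::::::::::
.....................::=@@@@@@@@@@@@@@@@@@@=:::::::...........::::::::
.....................::*@@@@@@@@@@@@@@@@@%@+:::::..........:::::::::::
.....................::%@@@@@@@@*=----------:::.............::::::::..
....................-**@@@@@@@@@%#**#%%%%%%%**:....................:::
....................=@@@@@@@@@@@@@@@@@@@@@@@@@-......................:
....................:#####%%@@@@@@@@@@@%%#####:.......................
......-...................:::--==++=--:::...................-.........
```

>>> {"name": "drive_tool", "arguments": {"targets": [{"dx": 0,"dy": 0,"dz": 0.2,"yaw": 0,"fingers": 0.65},{"dx": 0,"dy": 0,"dz": 0.2,"yaw": 0,"fingers": 0.65},{"dx": 0,"dy": 0,"dz": 0.2,"yaw": 0,"fingers": 0.65},{"dx": 0,"dy": 0,"dz": 0.15,"yaw": 0,"fingers": 0.65},{"dx": 0,"dy": 0,"dz": 0.06,"yaw": 0,"fingers": 0.65},{"dx": 0,"dy": 0,"dz": 0,"yaw": 0,"fingers": 0.65},{"dx": 0,"dy": 0,"dz": 0,"yaw": 0,"fingers": 0.8},{"dx": 0,"dy": 0,"dz": 0,"yaw": 0,"fingers": 1},{"dx": 0,"dy": 0,"dz": 0,"yaw": 0,"fingers": 1},{"dx": 0,"dy": 0,"dz": 0,"yaw": 0,"fingers": 1},{"dx": 0,"dy": 0,"dz": 0,"yaw": 0,"fingers": 1}]}}

```text
clock: 42.15
position: [0.6339, 0.1955, 0.2417]
tool_rot: [3.141, -0.0, 1.365]
force: [1.4, 0.0, 1.1]
grip_width: 0.0065
finger_force: 58.5
```

```bash
cat > plan.py <<'E'
import numpy as np
from scipy.optimize import fsolve
from tri import towell
def fk(t,f): a=128-50*np.cos(t);h=-5.5+50*np.sin(t); return np.array([75-a*np.cos(f)+h*np.sin(f),135+a*np.sin(f)+h*np.cos(f)])
def ik(p,g): return fsolve(lambda q:fk(*q)-p,g)
def plan(T,F):
    P=np.array([fk(t,f) for t,f in zip(np.radians(T),np.radians(F))]); d=np.diff(P,axis=0)/100
    print('dy',d[:,0].round(3).tolist()); print('dz',(-d[:,1]).round(3).tolist()); return P
E
python3 - <<'E'
from plan import *; from h import *
st=readout.observe(); p=np.array(st['position']); p[2]+=.0145
w=towell(p); print(w,st['grip_width'],st['finger_force']); q=ik(w[[0,2]],(1.4,1.6)); print(np.degrees(q))
E
```

```text
[124.28631255   1.39706902 256.15570051] 0.00647950270945723 58.549007177352905
[84.35496823 92.35908044]
```

```bash
python3 - <<'E'
from plan import *
plan([84.4]*13,np.linspace(92.4,46,13)); plan([84.4]*11,np.linspace(46,10,11))
E
```

```text
dy [-0.083, -0.085, -0.086, -0.087, -0.088, -0.088, -0.088, -0.088, -0.087, -0.085, -0.084, -0.082]
dz [-0.031, -0.025, -0.019, -0.013, -0.007, -0.001, 0.005, 0.01, 0.016, 0.022, 0.028, 0.033]
dy [-0.074, -0.071, -0.069, -0.066, -0.063, -0.059, -0.055, -0.051, -0.047, -0.043]
dz [0.036, 0.041, 0.045, 0.049, 0.053, 0.057, 0.061, 0.064, 0.067, 0.07]
```

>>> {"name": "drive_tool", "arguments": {"targets": [{"dx": 0,"dy": -0.083,"dz": -0.031,"yaw": 0,"fingers": 1},{"dx": 0,"dy": -0.085,"dz": -0.025,"yaw": 0,"fingers": 1},{"dx": 0,"dy": -0.086,"dz": -0.019,"yaw": 0,"fingers": 1},{"dx": 0,"dy": -0.087,"dz": -0.013,"yaw": 0,"fingers": 1},{"dx": 0,"dy": -0.088,"dz": -0.007,"yaw": 0,"fingers": 1},{"dx": 0,"dy": -0.088,"dz": -0.001,"yaw": 0,"fingers": 1},{"dx": 0,"dy": -0.088,"dz": 0.005,"yaw": 0,"fingers": 1},{"dx": 0,"dy": -0.088,"dz": 0.01,"yaw": 0,"fingers": 1},{"dx": 0,"dy": -0.087,"dz": 0.016,"yaw": 0,"fingers": 1},{"dx": 0,"dy": -0.085,"dz": 0.022,"yaw": 0,"fingers": 1},{"dx": 0,"dy": -0.084,"dz": 0.028,"yaw": 0,"fingers": 1},{"dx": 0,"dy": -0.082,"dz": 0.033,"yaw": 0,"fingers": 1},{"dx": 0,"dy": 0,"dz": 0,"yaw": 0,"fingers": 1}]}}

```text
clock: 43.45
position: [0.531, 0.216, 0.239]
tool_rot: [-3.14, 0.002, 1.365]
force: [-1.8, -5.8, -5.5]
grip_width: 0.0065
finger_force: 58.4
```

```bash
python3 - <<'E'
from plan import *; from h import *
st=readout.observe(); p=np.array(st['position']); p[2]+=.0145
w=towell(p); print(w,st['grip_width'],st['finger_force'],st['force']); q=ik(w[[0,2]],(1.4,.8)); print(np.degrees(q))
E
```

```text
[ 19.28666625   0.38828471 253.49885738] 0.006547704352024304 58.35080087184906 [-1.82977335 -5.77165528 -5.54839549]
[84.52708514 45.05766352]
```

Still gripped (opening 6.5 mm, 58 N), hatch at about 45°. Continue.

>>> {"name": "drive_tool", "arguments": {"targets": [{"dx": 0,"dy": -0.074,"dz": 0.036,"yaw": 0,"fingers": 1},{"dx": 0,"dy": -0.071,"dz": 0.041,"yaw": 0,"fingers": 1},{"dx": 0,"dy": -0.069,"dz": 0.045,"yaw": 0,"fingers": 1},{"dx": 0,"dy": -0.066,"dz": 0.049,"yaw": 0,"fingers": 1},{"dx": 0,"dy": -0.063,"dz": 0.053,"yaw": 0,"fingers": 1},{"dx": 0,"dy": -0.059,"dz": 0.057,"yaw": 0,"fingers": 1},{"dx": 0,"dy": -0.055,"dz": 0.061,"yaw": 0,"fingers": 1},{"dx": 0,"dy": -0.051,"dz": 0.064,"yaw": 0,"fingers": 1},{"dx": 0,"dy": -0.047,"dz": 0.067,"yaw": 0,"fingers": 1},{"dx": 0,"dy": 0,"dz": 0,"yaw": 0,"fingers": 1}]}}

```text
clock: 44.45
position: [0.4775, 0.2267, 0.1916]
tool_rot: [-3.141, 0.002, 1.364]
force: [4.0, -8.1, -5.7]
grip_width: 0.0063
finger_force: 58.4
```

```bash
python3 - <<'E'
from plan import *; from h import *
st=readout.observe(); p=np.array(st['position']); p[2]+=.0145
w=towell(p); print(w,st['grip_width'],st['finger_force'],st['force']); q=np.degrees(ik(w[[0,2]],(1.4,.3))); print(q)
P=plan([q[0]]*13,np.linspace(q[1],-1,13))
E
```

```text
[-3.52349157e+01 -1.08361593e-01  2.06072825e+02] 0.0062831471665649955 58.36923837661743 [ 4.01811571 -8.09826578 -5.68916023]
[84.78495818 13.07461917]
dy [-0.014, -0.014, -0.013, -0.013, -0.012, -0.012, -0.011, -0.011, -0.01, -0.01, -0.009, -0.009]
dz [0.023, 0.023, 0.023, 0.024, 0.024, 0.024, 0.024, 0.025, 0.025, 0.025, 0.025, 0.025]
```

>>> {"name": "drive_tool", "arguments": {"targets": [{"dx": 0,"dy": -0.014,"dz": 0.023,"yaw": 0,"fingers": 1},{"dx": 0,"dy": -0.014,"dz": 0.023,"yaw": 0,"fingers": 1},{"dx": 0,"dy": -0.013,"dz": 0.023,"yaw": 0,"fingers": 1},{"dx": 0,"dy": -0.013,"dz": 0.024,"yaw": 0,"fingers": 1},{"dx": 0,"dy": -0.012,"dz": 0.024,"yaw": 0,"fingers": 1},{"dx": 0,"dy": -0.012,"dz": 0.024,"yaw": 0,"fingers": 1},{"dx": 0,"dy": -0.011,"dz": 0.024,"yaw": 0,"fingers": 1},{"dx": 0,"dy": -0.011,"dz": 0.025,"yaw": 0,"fingers": 1},{"dx": 0,"dy": -0.01,"dz": 0.025,"yaw": 0,"fingers": 1},{"dx": 0,"dy": 0,"dz": 0,"yaw": 0,"fingers": 1}]}}

```text
clock: 45.45
position: [0.4669, 0.2289, 0.1704]
tool_rot: [-3.141, 0.002, 1.364]
force: [1.2, -8.3, -5.0]
grip_width: 0.0065
finger_force: 58.4
```

>>> {"name": "drive_tool", "arguments": {"targets": [{"dx": 0,"dy": -0.009,"dz": 0.02,"yaw": 0,"fingers": 1},{"dx": 0,"dy": -0.008,"dz": 0.02,"yaw": 0,"fingers": 1},{"dx": 0,"dy": 0,"dz": 0,"yaw": 0,"fingers": 1}]}}

```text
clock: 45.75
position: [0.4683, 0.2288, 0.1691]
tool_rot: [3.137, -0.002, 1.363]
force: [5.7, -17.5, 36.8]
grip_width: 0.0063
finger_force: 63.0
```

```bash
cat > q.py <<'E'
from plan import *; from h import *
st=readout.observe(); p=np.array(st['position']); p[2]+=.0145
w=towell(p); print(w,st['grip_width'],st['finger_force'],st['force']); q=np.degrees(ik(w[[0,2]],(1.4,.05))); print(q)
E
python3 q.py
```

```text
[-4.46960970e+01  7.62307784e-02  1.83612988e+02] 0.006346866878090459 63.00162076950073 [  5.70406767 -17.45390732  36.77558307]
[82.46439178  2.15948178]
```

>>> {"name": "drive_tool", "arguments": {"squeeze": 40, "targets": [{"dx": 0,"dy": 0,"dz": -0.02,"yaw": 0,"fingers": 1},{"dx": 0,"dy": 0,"dz": 0,"yaw": 0,"fingers": 0.75},{"dx": 0,"dy": 0,"dz": 0,"yaw": 0,"fingers": 0.65},{"dx": 0,"dy": 0,"dz": 0,"yaw": 0,"fingers": 0.65},{"dx": 0,"dy": 0,"dz": -0.3,"yaw": 0,"fingers": 0.65},{"dx": 0,"dy": 0,"dz": -0.3,"yaw": 0,"fingers": 0.65},{"dx": 0,"dy": 0,"dz": 0,"yaw": 0,"fingers": 0.65}]}}

```text
clock: 46.45
position: [0.4671, 0.2313, 0.2316]
tool_rot: [3.139, -0.003, 1.365]
force: [-0.1, 0.3, 0.3]
grip_width: 0.0299
finger_force: 0.0
```

```bash
python3 - <<'E'
from asc import *
snap('wrist','w13.png'); snap('scene','tmp.png'); st=readout.observe(); print(st['position'],st['tool_rot'])
exec(open('fit.py').read().split("f=lambda")[0]); x=[.512,.219,-.2063]
a=cv2.imread('pics/tmp.png')[95:255,300:480]; a0=cv2.imread('pics/scene0.png')[95:255,300:480]
d=np.abs(a.astype(int)-a0).max(2); print('far strip diff', d[90:110,60:120].mean())
b=cv2.imread('pics/w13.png')
cv2.imwrite('pics/c13.png',np.hstack([cv2.resize(a,(395,351),interpolation=cv2.INTER_CUBIC),cv2.resize(b[40:400,120:525],(395,351))]))
E
```

```text
[0.46577878 0.23094565 0.22880237] [ 3.14148745e+00 -8.72086558e-04  1.36548507e+00]
far strip diff 3.4116666666666666
```

View pics/c13.png

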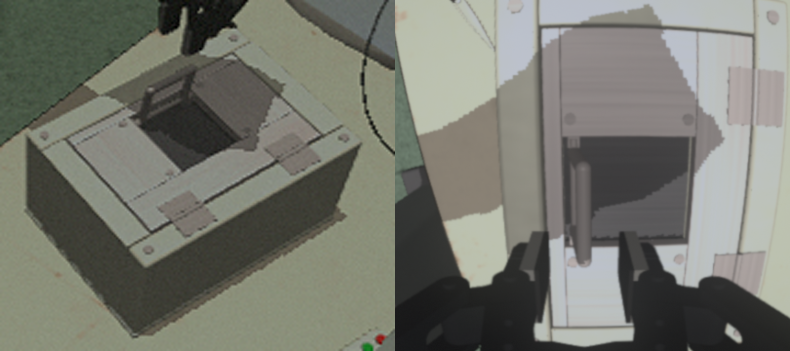

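```bash
python3 - <<'E'
from plan import *; from h import *
st=readout.observe()
for v in (214,258,300):
    p=atz('wrist',314,v,.179,st); w=towell(p); print(p,w)
t0=np.arccos((w[0]+53)/50); print(np.degrees(t0), st['position'])
E
```

```text
[0.47005059 0.25433023 0.179     ] [-48.17403127  25.40088618 179.        ]
[0.46499367 0.23003221 0.179     ] [-48.14651961   0.58223325 179.        ]
[0.45975123 0.20482738 0.179     ] [-48.11484342 -25.16200454 179.        ]
84.39307814435328 [0.46577878 0.23094565 0.22880237]
```

>>> {"name": "drive_tool", "arguments": {"targets": [{"dx": 0,"dy": -0.005,"dz": 0.2,"yaw": 0,"fingers": 0.65},{"dx": 0,"dy": 0,"dz": 0.2,"yaw": 0,"fingers": 0.65},{"dx": 0,"dy": 0,"dz": 0.1,"yaw": 0,"fingers": 0.65},{"dx": 0,"dy": 0,"dz": 0.05,"yaw": 0,"fingers": 0.65},{"dx": 0,"dy": 0,"dz": 0,"yaw": 0,"fingers": 0.65},{"dx": 0,"dy": 0,"dz": 0,"yaw": 0,"fingers": 0.8},{"dx": 0,"dy": 0,"dz": 0,"yaw": 0,"fingers": 1},{"dx": 0,"dy": 0,"dz": 0,"yaw": 0,"fingers": 1},{"dx": 0,"dy": 0,"dz": 0,"yaw": 0,"fingers": 1}]}}

```text
clock: 47.45
position: [0.4659, 0.2308, 0.1743]
tool_rot: [3.141, -0.001, 1.365]
force: [-0.7, -0.9, 6.6]
grip_width: 0.0068
finger_force: 39.5
```

```bash
python3 - <<'E'
from plan import *; from h import *
st=readout.observe(); w=towell(st['position']); print(w,st['grip_width'],st['finger_force'],st['force'])
t=np.degrees(np.arccos((w[0]+53)/50)); print(t); plan(np.linspace(t,0,12),[0]*12)
E
```

```text
[-47.4441929    1.48006892 174.2884221 ] 0.006827153124877687 39.46214139461517 [-0.65565631 -0.90498389  6.58161504]
83.6203397426713
dy [0.065, 0.063, 0.06, 0.056, 0.05, 0.044, 0.037, 0.03, 0.022, 0.013, 0.004]
dz [0.012, 0.02, 0.028, 0.036, 0.043, 0.049, 0.055, 0.059, 0.063, 0.065, 0.066]
```

>>> {"name": "drive_tool", "arguments": {"targets": [{"dx": 0,"dy": 0.065,"dz": 0.012,"yaw": 0,"fingers": 1},{"dx": 0,"dy": 0.063,"dz": 0.02,"yaw": 0,"fingers": 1},{"dx": 0,"dy": 0.06,"dz": 0.028,"yaw": 0,"fingers": 1},{"dx": 0,"dy": 0.056,"dz": 0.036,"yaw": 0,"fingers": 1},{"dx": 0,"dy": 0.05,"dz": 0.043,"yaw": 0,"fingers": 1},{"dx": 0,"dy": 0.044,"dz": 0.049,"yaw": 0,"fingers": 1},{"dx": 0,"dy": 0.037,"dz": 0.055,"yaw": 0,"fingers": 1},{"dx": 0,"dy": 0.03,"dz": 0.059,"yaw": 0,"fingers": 1},{"dx": 0,"dy": 0,"dz": 0,"yaw": 0,"fingers": 1}]}}

```text
clock: 48.35
position: [0.5057, 0.2224, 0.1427]
tool_rot: [3.141, 0.0, 1.365]
force: [0.6, 5.7, -0.6]
grip_width: 0.0071
finger_force: 40.6
```

>>> {"name": "drive_tool", "arguments": {"targets": [{"dx": 0,"dy": 0.022,"dz": 0.055,"yaw": 0,"fingers": 1},{"dx": 0,"dy": 0.013,"dz": 0.055,"yaw": 0,"fingers": 1},{"dx": 0,"dy": 0.004,"dz": 0.05,"yaw": 0,"fingers": 1},{"dx": 0,"dy": 0,"dz": 0,"yaw": 0,"fingers": 1}]}}

```text
clock: 48.75
position: [0.5093, 0.2216, 0.127]
tool_rot: [3.141, -0.0, 1.365]
force: [0.8, 5.8, 1.2]
grip_width: 0.0068
finger_force: 41.8
```

>>> {"name": "drive_tool", "arguments": {"targets": [{"dx": 0,"dy": 0,"dz": 0.02,"yaw": 0,"fingers": 1},{"dx": 0,"dy": 0,"dz": 0.015,"yaw": 0,"fingers": 1},{"dx": 0,"dy": 0,"dz": 0,"yaw": 0,"fingers": 1}]}}

```text
clock: 49.05
position: [0.5095, 0.2216, 0.1239]
tool_rot: [3.141, -0.0, 1.365]
force: [3.9, 4.6, -1.8]
grip_width: 0.007
finger_force: 42.0
```

>>> {"name": "drive_tool", "arguments": {"targets": [{"dx": 0,"dy": 0,"dz": 0,"yaw": 0,"fingers": 0.8},{"dx": 0,"dy": 0,"dz": 0,"yaw": 0,"fingers": 0.7},{"dx": 0,"dy": 0,"dz": 0,"yaw": 0,"fingers": 0.7},{"dx": 0,"dy": 0,"dz": -0.1,"yaw": 0,"fingers": 0.7},{"dx": 0,"dy": 0,"dz": -0.2,"yaw": 0,"fingers": 0.7},{"dx": 0,"dy": 0,"dz": -0.1,"yaw": 0,"fingers": 1},{"dx": 0,"dy": 0,"dz": 0,"yaw": 0,"fingers": 1},{"dx": 0,"dy": 0,"dz": 0,"yaw": 0,"fingers": 1},{"dx": 0,"dy": 0,"dz": 0,"yaw": 0,"fingers": 1}]}}

```text
clock: 49.95
position: [0.5086, 0.2215, 0.1634]
tool_rot: [-3.141, 0.001, 1.365]
force: [0.6, -0.1, -0.2]
grip_width: -0.0002
finger_force: 0.0
```

>>> {"name": "drive_tool", "arguments": {"targets": [{"dx": 0,"dy": 0,"dz": 0.1,"yaw": 0,"fingers": 1},{"dx": 0,"dy": 0,"dz": 0.1,"yaw": 0,"fingers": 1},{"dx": 0,"dy": 0,"dz": 0.05,"yaw": 0,"fingers": 1},{"dx": 0,"dy": 0,"dz": 0.03,"yaw": 0,"fingers": 1},{"dx": 0,"dy": 0,"dz": 0,"yaw": 0,"fingers": 1}]}}

```text
clock: 50.45
position: [0.5088, 0.2213, 0.1354]
tool_rot: [-3.141, 0.001, 1.365]
force: [0.4, -0.9, 0.0]
grip_width: -0.0001
finger_force: 0.0
```

>>> {"name": "drive_tool", "arguments": {"targets": [{"dx": 0,"dy": 0,"dz": 0.01,"yaw": 0,"fingers": 1},{"dx": 0,"dy": 0,"dz": 0.01,"yaw": 0,"fingers": 1},{"dx": 0,"dy": 0,"dz": 0,"yaw": 0,"fingers": 1}]}}

```text
clock: 50.75
position: [0.5091, 0.2216, 0.1341]
tool_rot: [3.141, -0.0, 1.365]
force: [-0.6, -0.9, 0.9]
grip_width: 0.0002
finger_force: 0.0
```

>>> {"name": "drive_tool", "arguments": {"targets": [{"dx": 0,"dy": 0,"dz": 0.01,"yaw": 0,"fingers": 1},{"dx": 0,"dy": 0,"dz": 0,"yaw": 0,"fingers": 1}]}}

```text
clock: 50.95
position: [0.5092, 0.2216, 0.1336]
tool_rot: [3.141, -0.001, 1.365]
force: [-2.5, -1.6, 12.1]
grip_width: -0.0003
finger_force: 5.6
```

>>> {"name": "drive_tool", "arguments": {"targets": [{"dx": 0,"dy": 0,"dz": 0.01,"yaw": 0,"fingers": 1},{"dx": 0,"dy": 0,"dz": 0,"yaw": 0,"fingers": 1}]}}

```text
clock: 51.15
position: [0.5093, 0.2216, 0.1331]
tool_rot: [3.141, -0.001, 1.365]
force: [-6.0, -1.9, 23.1]
grip_width: 0.0002
finger_force: 11.5
```

>>> {"name": "drive_tool", "arguments": {"targets": [{"dx": 0,"dy": 0,"dz": -0.1,"yaw": 0,"fingers": 1},{"dx": 0,"dy": 0,"dz": -0.3,"yaw": 0,"fingers": 1},{"dx": 0,"dy": 0,"dz": -0.4,"yaw": 0,"fingers": 1},{"dx": 0,"dy": 0,"dz": -0.4,"yaw": 0,"fingers": 1},{"dx": 0.3,"dy": 0,"dz": -0.3,"yaw": 0,"fingers": 1},{"dx": 0.3,"dy": 0,"dz": 0,"yaw": 0,"fingers": 0.8},{"dx": 0.3,"dy": 0,"dz": 0,"yaw": 0,"fingers": 0.8},{"dx": 0.3,"dy": 0,"dz": 0,"yaw": 0,"fingers": 0.8},{"dx": 0.3,"dy": 0,"dz": 0,"yaw": 0,"fingers": 0.8},{"dx": 0.3,"dy": 0,"dz": 0,"yaw": 0,"fingers": 0.8},{"dx": 0.3,"dy": 0,"dz": 0,"yaw": 0,"fingers": 0.8},{"dx": 0,"dy": 0,"dz": 0,"yaw": 0,"fingers": 0.8}]}}

```text
clock: 52.35
position: [0.551, 0.4311, 0.281]
tool_rot: [-3.141, -0.0, 1.369]
force: [-0.1, 0.2, 0.3]
grip_width: 0.0171
finger_force: 0.0
```

```bash
python3 - <<'E'
from h import *
print(readout.observe()['position'])
snap('scene','fin.png'); a=cv2.GaussianBlur(cv2.imread('pics/scene0.png'),(3,3),0).astype(int); b=cv2.GaussianBlur(cv2.imread('pics/fin.png'),(3,3),0).astype(int)
m=(np.abs(a-b).max(2)>35).astype(np.uint8); n,l,s,c=cv2.connectedComponentsWithStats(m)
print([(s[i].tolist(),c[i].round().tolist()) for i in range(1,n) if s[i,4]>15])
# scene pixels: tally (275,231) pad (180,295) marker (340,300) black (148,360)
E
```

```text
[0.5509907  0.43106862 0.28104133]
[([196, 0, 17, 21, 189], [203.0, 9.0]), ([157, 9, 25, 4, 66], [168.0, 11.0]), ([460, 13, 14, 20, 179], [466.0, 22.0]), ([161, 15, 27, 13, 60], [174.0, 20.0]), ([477, 16, 29, 17, 140], [489.0, 26.0]), ([129, 18, 25, 31, 249], [138.0, 30.0]), ([196, 23, 15, 56, 344], [203.0, 46.0]), ([462, 29, 16, 33, 287], [471.0, 44.0]), ([485, 35, 12, 5, 33], [491.0, 37.0]), ([476, 40, 38, 32, 347], [494.0, 54.0]), ([124, 58, 17, 35, 153], [131.0, 69.0]), ([413, 66, 16, 11, 38], [421.0, 71.0]), ([233, 109, 9, 5, 31], [236.0, 111.0]), ([395, 108, 25, 12, 123], [407.0, 114.0]), ([331, 114, 51, 26, 459], [357.0, 126.0]), ([438, 132, 58, 40, 1214], [472.0, 150.0]), ([235, 136, 25, 12, 118], [246.0, 142.0]), ([200, 307, 46, 42, 654], [226.0, 329.0]), ([268, 321, 46, 52, 608], [296.0, 348.0])]
```

```bash
python3 -c "
from workcell import workorder
print(workorder.job_done())"
```

```text
the job is handed in; nothing more can be done
None
```

Job handed in, with no verdict shown: two white bottles were on the bench and each now stands upright in its own cell, the hatch is shut flush, the ring pull is folded flat, and a before/after scene comparison shows the other things unmoved.

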